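# Set the bevel table and load a neck blank

## Task

Set the tilting bevel table for the next cut: swing its black-handled lever until the lever lines up with the red flag on the scale. Then lay the wooden neck blank gently on the tilted table, flat, about centred and snug against both brass pegs, and leave the lever still lined up with the flag. Do not shift the flag or disturb the other things on the bench.

Things in the scene. Friction and masses are not known exactly. Their poses are not given: they have to be found in the camera images.
- jig: Bevel jig fixed to the bench: green base 200 x 300 x 16 mm, two dark uprights at y = +-113 mm, and a wooden table tilting about a level pivot line along the jig's y, 85 mm above the bench. Lever, scale and flag are on its +y side, the pegs on its -x side, towards the robot. Origin: on the bench under the middle of the pivot line; z up.
- bevel_table (a joint): Tilt of table and lever (one rigid piece), rad. 0 = level; growing values lower the table's -x edge (robot side, with the pegs) and swing the lever's top towards -x. Range -0.1 to 0.75. Stiff friction hinge (0.9 N m, about 5 N at the handle): stays where it is left and carries the blank, but gives if the table is pressed hard near an edge.
- pivot (a point): Point on the pivot line in the middle of the tilting table, axes of the tilting table: x up the slope away from the pegs (along the jig's x when level), y along the pivot line, z square out of the table's face.
- lever_grip (a point): Middle of the lever's black round handle: 26 mm diameter, from 145 to 205 mm from the pivot line; this point at 178 mm, 145 mm to the +y side of the table's middle. The lever leans (0.2 - joint value) rad from vertical towards the jig's +x. Axes: the tilting table's. Its steel bar (14 mm wide, white line outside) passes just outside (+y of) scale and flag.
- flag (a joint): Angle of the red flag about the same pivot line, rad, on the same scale as bevel_table: when the two values are equal the lever is lined up with the flag. Differs between jobs (0.2 to 0.38).
- flag_tip (a point): On the outer end of the red flag, a block 10 mm wide (across the reading), 30 mm along y (98 to 128 mm to the +y side of the table's middle) and 22 mm tall, on the rim of the aluminium scale; its outer end is 130 mm from the pivot line, this point at 128 mm, y = 124 mm. Held by friction; to be left as it is.
- seat (a point): Point on the table's face (120 x 200 mm, 25 mm above the pivot line), 15.5 mm from its middle towards the pegs: the blank's middle lies over it when centred and touching both pegs. Axes: x up the slope, z square out of the face. The two brass pegs (14 mm diameter, 20 mm high) stand 29.5 mm from it towards -x, at y = +-60 mm, 106 mm free between.
- blank: Neck blank, light wood with a dark strip on top, 45 mm wide (its x), 160 mm long (its y), 36 mm thick (its z), 0.15 to 0.26 kg, lying loose on the bench with the dark strip up. Origin: middle of its underside.
- blank_mid (a point): Centre of the neck blank, 18 mm above its underside; axes of the blank.
- glue_jar: Bystander: amber jar, 68 mm diameter, 85 mm high; origin under its middle.
- mallet: Bystander: hammer, 240 mm long, lying on the lever's side of the jig.
- brush: Bystander: brush, 180 mm long, lying beyond the jig.
- tin: Bystander: steel tin, 80 mm diameter, 100 mm high; origin under its middle.
Not all that is in view belongs to the job. What is shaped like the blank but grey or orange is not meant.

How it is judged (in metres and radians):
On the way, in this order (a step that is already met when the one before it is completed fails the run):
1. the lever is brought to rest lined up with the flag, the blank not yet on the table (angle between the z axis of lever_grip and the z axis of flag_tip, either way round below 0.06 rad and velocity of joint bevel_table between -0.03 and 0.03 rad/s and distance between blank_mid and seat above 0.1 m), for 0.2 s.
2. the blank lies on the tilted table against both pegs (x of blank_mid in the frame of seat between -0.005 and 0.006 m and y of blank_mid in the frame of seat between -0.025 and 0.025 m and z of blank_mid in the frame of seat between 0.014 and 0.022 m and angle between the y axis of blank_mid and the y axis of seat, either way round below 0.07 rad and angle between the z axis of blank_mid and the z axis of seat, either way round below 0.07 rad), for 0.2 s.
At the end, for the whole second after the job is handed in: Lever within 0.06 rad of the flag and at rest; the blank lies still and flat on the tilted table (within 0.07 rad, face to face within 4 mm), within 6 mm of touching the pegs, square to them within 0.07 rad and centred within 25 mm along the table (all of step 2 and angle between the z axis of lever_grip and the z axis of flag_tip, either way round below 0.06 rad and linear speed of blank below 0.02 m/s and velocity of joint bevel_table between -0.03 and 0.03 rad/s).
It fails at once if the red flag is shifted by more than 8 mm (distance of flag_tip from where it was at the start of the episode above 0.008 m).
It fails at once if the blank is dropped or thrown onto the table: it moves faster than 0.35 m/s while within about 12 mm of its place (distance between blank_mid and seat below 0.03 m and linear speed of blank above 0.35 m/s).
It fails at once if the jar, hammer, brush or tin is pushed more than 30 mm from its place (distance of any of glue_jar, mallet, brush, tin from where it was at the start of the episode above 0.03 m).
It also fails if it takes over 64 s, if anything falls off the work surface, if the arm or the gripper's body presses on something with over 40 N, if the wrist force passes 120 N, or if a joint passes its speed limit or range.

## Robot

A 6-joint arm with a two-finger parallel gripper is mounted at the origin on the work surface. World frame = base frame: x ahead of the robot, y to its left, z up, the work surface at z = 0. Lengths are in mm, angles in rad, forces in N, time in s.
With the tool pointing down it reaches from about 400 to 925 mm from the base axis. Payload 12.5 kg.
Tool frame: the origin (TCP) lies on the centre line of the jaws, within the pads' length; the fingertips stand 25 mm ahead of it and the grasp point (between the pads) lies 6 mm ahead of it (env.tip_extent is the distance from the TCP to the fingertips, in mm); x points along the fingers, z is the direction in which the jaws open and shut, and the axes are right-handed (so a half turn about x gives the same grasp; the last joint's range is limited). The gripper opens to 95 mm and grips with 3 to 60 N. Pads are 20 mm wide; open, the fingers measure 119 mm over their backs; the gripper's body (75 mm by 180 mm) begins 59 mm behind the grasp point.
Start: joints at [-1.278, 0.491, 1.559, -0, 1.092, -0.106], TCP at [242.719, -575.961, 239.661] pointing down, gripper open.
Joint ranges: [-3.1, 3.1], [-0.84, 2.19], [0.05, 2.79], [-1.13, 4.28], [0.06, 2.93], [-2.69, 2.69]. Speed limits (rad/s): [2.22, 2.22, 2.79, 3.14, 3.14, 3.14].

## Interface

Orientations are given as [roll, pitch, yaw] about the fixed x, y, z axes, in that order (R = Rz(yaw) Ry(pitch) Rx(roll)).
In Python, from cell import env gives the robot as it stands.
- The arm moves only by the tool step_arm, never from a script. Its argument "rows" is a list of rows, each a list of 6 numbers: the shift along the tool's x, y, z in mm, then the turn, a rotation vector about the tool's x, y, z in rad. In form: [[x, y, z, wx, wy, wz], ...]. A call has 1 to 8 rows; each row shifts and turns the pose as measured when the row begins, along the tool's axes as they then stand; what a row does not reach is not made up. A row lasts 1/8 s, in which the tool goes at most 62.5 mm and 10.7 degrees, less where a joint would pass 70% of its speed; a pose out of reach is approached as far as the arm can. A call is refused whole if a number of a shift passes 62.5 or a number of a turn 0.188, either way. A call with a gripper value outside its range is refused whole. "grip" is the finger opening in mm, from 0 to 95.1, set as the call begins (left out, the last holds). The fingers move at their own pace and stop on an object; the grip force is fixed at half the most. Time passes only in rows, so rows that do not move let the fingers close. It gives the time, the measured TCP pose, the force and the opening at its end, in the units of the state.
- env.state(): the state, without advancing time (a new reading comes with each control period).
- env.read_camera(name): name is "side" or "top"; returns the picture (384x512x3 uint8, red, green, blue); there is no depth.
- env.get_calibration(name): a dict with "fx", "fy", "cx", "cy" (pixels), "pose" (4x4, takes a point from camera to world coordinates). Camera axes: x right, y down, z forward; pixel columns grow to the right and rows downward; lengths in mm; the calibration is good to about 2 mm. A picture is of the moment at which its call begins. get_calibration takes no time and is no camera call.
- env.job_done(): hands the job in, once; it reports no verdict.
The state is a dict: "t": time; "joints": joint angles; "qvel": joint speeds; "tau": joint torques, N m; "eef_pos": TCP position; "tcp_rot": TCP orientation; "ft_force": force on the tool from outside, world axes, zero at the start; "moment": the same for the moment, N m; "opening": opening from 0.0 (shut) to 1.0 (fully open).
Only numpy, scipy, OpenCV 4.12 (cv2) and the standard library are available. Lean on these libraries where they do the work, as an engineer would, in place of code of your own. Each camera call takes 0.05 s, during which the arm holds its last target.

## Working session

There is one attempt and no reset: what is moved stays moved. The work goes in short steps, Python scripts to look and compute and a tool call to move; the robot and the scene stay as the last step left them, time stands still between calls to the robot, and variables do not carry over. Pictures are saved under pics/ and viewed, and the job is handed in when it is done.

Besides the shell and the picture viewer there is one more tool, called after ">>>" in YAML: its name, and indented under it one key for each argument. step_arm: Moves the arm, as the interface text tells. Its arguments: {"type":"object","properties":{"rows":{"type":"array","items":{"type":"array","items":{"type":"number"}}},"grip":{"type":"number"}},"required":["rows"]}

```bash
mkdir -p pics; ls
python3 - <<'E'
from cell import env
import cv2,numpy as np
print(env.state()); print(env.tip_extent)
for n in("side","top"):
    im=env.read_camera(n); cv2.imwrite(f"pics/{n}0.png",cv2.resize(im[:,:,::-1],None,fx=1.5,fy=1.5,interpolation=cv2.INTER_CUBIC)); np.save(f"pics/{n}0.npy",im)
    c=env.get_calibration(n); print(n,{k:c[k] for k in c if k!="pose"}); print(np.round(c["pose"],3))
E
```

```text
pics
{'t': 0.0, 'joints': array([-1.27760297e+00,  4.91571422e-01,  1.55943899e+00, -6.16106927e-06,
        1.09170043e+00, -1.05590966e-01]), 'qvel': array([-0.00048139, -0.00063816, -0.00022924,  0.00070971,  0.00027409,
        0.00071394]), 'tau': array([ 6.72186070e-04, -6.12644434e+01, -2.58184505e+01,  6.93126116e-02,
        4.82182286e-02, -9.44367912e-05]), 'eef_pos': array([ 242.65000737, -575.74486356,  239.05796661]), 'tcp_rot': array([3.04088836, 1.56967813, 1.8688792 ]), 'ft_force': array([-0.23105967, -0.59665546, -0.29115401]), 'moment': array([-0.05104864, -0.06975589, -0.02512734]), 'opening': 1.0030914353958882}
25.0
side {'fx': 495.44573310040903, 'fy': 495.44573310040903, 'cx': 259.29855368235224, 'cy': 191.88948506743708}
[[-8.380000e-01 -3.270000e-01  4.370000e-01 -1.272810e+02]
 [-5.450000e-01  4.790000e-01 -6.880000e-01  1.071796e+03]
 [ 1.500000e-02 -8.150000e-01 -5.800000e-01  1.055103e+03]
 [ 0.000000e+00  0.000000e+00  0.000000e+00  1.000000e+00]]
top {'fx': 420.0418639439559, 'fy': 420.0418639439559, 'cx': 252.31668203190875, 'cy': 188.32622568365773}
[[-1.700000e-02 -9.840000e-01  1.780000e-01  3.388910e+02]
 [-1.000000e+00  1.700000e-02 -2.000000e-03  6.150000e+00]
 [-1.000000e-03 -1.780000e-01 -9.840000e-01  1.520335e+03]
 [ 0.000000e+00  0.000000e+00  0.000000e+00  1.000000e+00]]
```

View pics/side0.png

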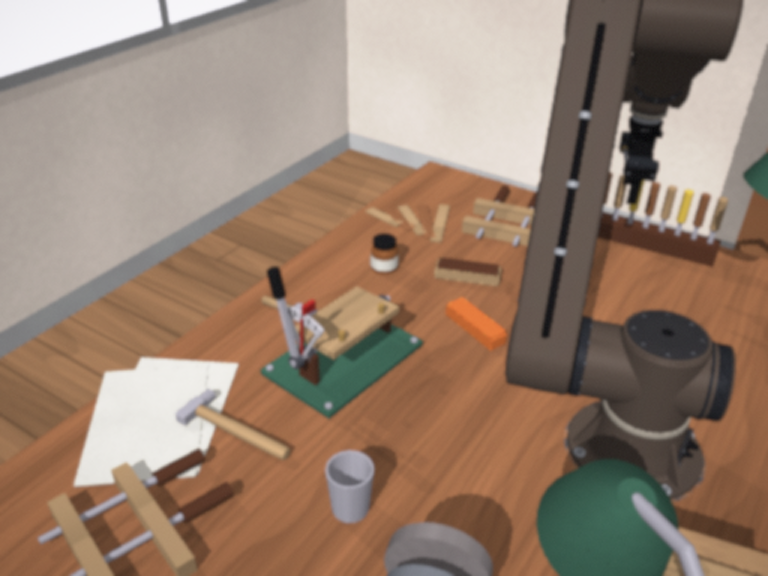

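View pics/top0.png

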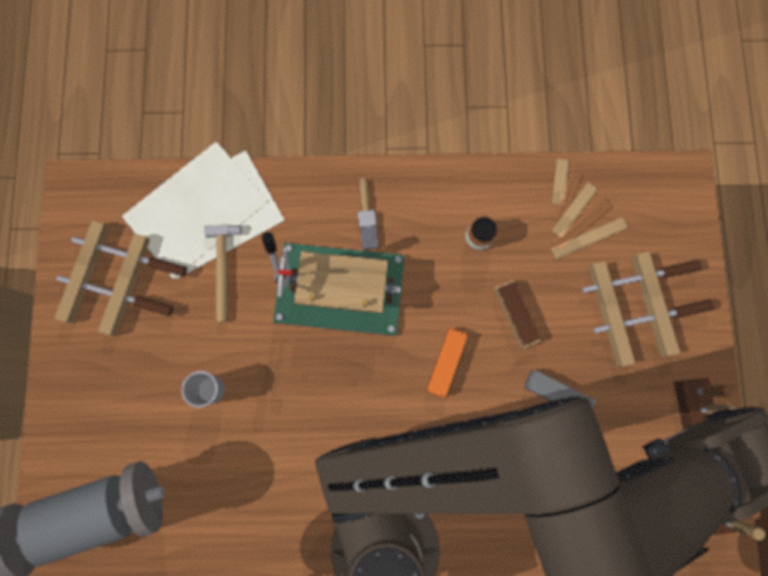

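```bash
cat > h.py <<'E'
from cell import env
import cv2,numpy as np
from scipy.spatial.transform import Rotation as R
def ray(n,uv):
    c=env.get_calibration(n);P=np.array(c["pose"]);uv=np.atleast_2d(uv).astype(float)
    d=np.c_[(uv[:,0]-c["cx"])/c["fx"],(uv[:,1]-c["cy"])/c["fy"],np.ones(len(uv))]@P[:3,:3].T
    return P[:3,3],d
def onz(n,uv,z):
    o,d=ray(n,uv); return o+d*((z-o[2])/d[:,2])[:,None]
def onplane(n,uv,p,nv):
    o,d=ray(n,uv); return o+d*(((p-o)@nv)/(d@nv))[:,None]
def proj(n,X):
    c=env.get_calibration(n);P=np.array(c["pose"]);X=np.atleast_2d(X)
    q=(X-P[:3,3])@P[:3,:3]; return np.c_[q[:,0]/q[:,2]*c["fx"]+c["cx"],q[:,1]/q[:,2]*c["fy"]+c["cy"]]
def crop(im,x0,y0,x1,y1,f,name):
    cv2.imwrite("pics/"+name,cv2.resize(np.ascontiguousarray(im[y0:y1,x0:x1,::-1]),None,fx=f,fy=f,interpolation=cv2.INTER_CUBIC))
E
python3 - <<'E'
from h import *
t=np.load("pics/top0.npy");s=np.load("pics/side0.npy")
crop(t,165,145,285,235,6,"ct.png");crop(s,160,165,290,280,5,"cs.png");crop(t,320,180,400,280,5,"cb.png")
hsv=cv2.cvtColor(t,cv2.COLOR_RGB2HSV)
for p in [(200,210),(345,210),(345,200),(338,212),(300,240),(240,190),(192,181)]: print(p,t[p[1],p[0]],hsv[p[1],p[0]])
g=((hsv[:,:,0]>65)&(hsv[:,:,0]<95)&(hsv[:,:,1]>90)).astype(np.uint8)
cs,_=cv2.findContours(g,cv2.RETR_EXTERNAL,cv2.CHAIN_APPROX_NONE)
k=max(cs,key=cv2.contourArea); W=onz("top",k[:,0,:],16)
r=cv2.minAreaRect(W[:,:2].astype(np.float32)); print("green",r,cv2.boxPoints(r))
E
```

```text
(200, 210) [58 95 77] [75 99 95]
(345, 210) [92 59 45] [  9 130  92]
(345, 200) [86 58 40] [ 12 136  86]
(338, 212) [138 104  76] [ 14 115 138]
(300, 240) [215 117  56] [ 12 189 215]
(240, 190) [168 139 101] [ 17 102 168]
(192, 181) [167  47  45] [  0 186 167]
green ((545.5988159179688, 105.26365661621094), (287.7669372558594, 89.00666809082031), 85.04999542236328) [[488.84628 -34.24314]
 [577.52094 -41.92321]
 [602.3513  244.77045]
 [513.6767  252.45053]]
```

View pics/ct.png

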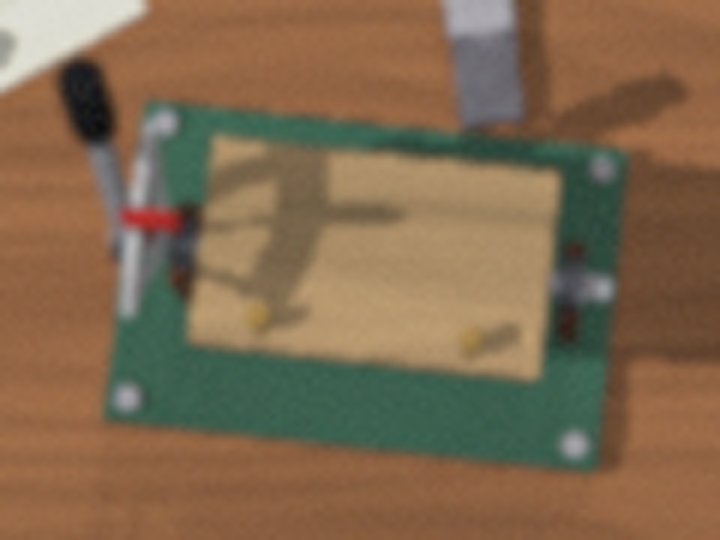

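View pics/cs.png

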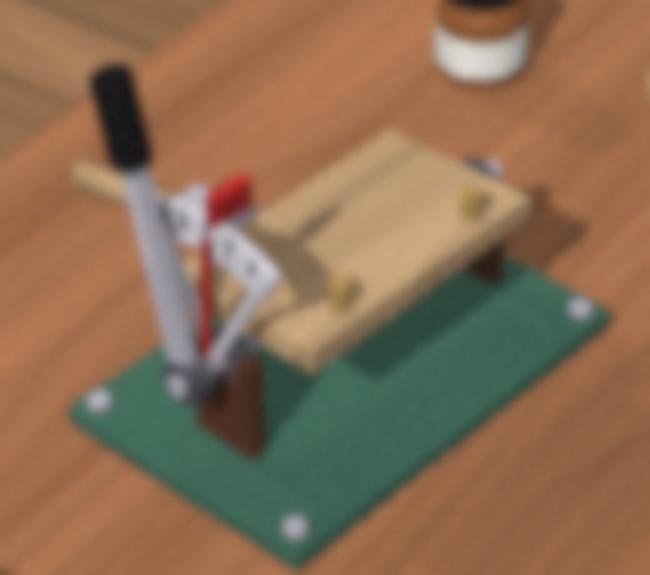

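View pics/cb.png

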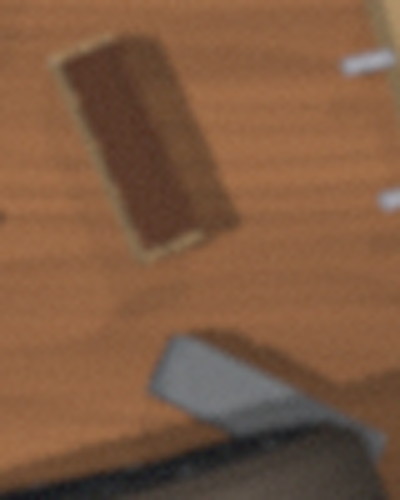

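Run:
```python
from h import *
c=np.array([(148,100),(628,150),(598,468),(107,420)])/6+[165-.4,145-.4]
W=onz("top",c,16);print(W.round(1));print(W.mean(0),[np.linalg.norm(W[i]-W[i-1]).round(1) for i in range(4)])
# side corners: left(70,410) front(297,565) right(610,318) at z=16
d=np.array([(70,410),(297,565),(610,318)])/5+[160-.4,165-.4]
V=onz("side",d,16);print(V.round(1),np.linalg.norm(V[1]-V[0]),np.linalg.norm(V[2]-V[1]), "mid",(V[0]+V[2])/2)
# screws
sc=np.array([(165,124),(603,166),(574,445),(127,397)])/6+[164.6,144.6]
S=onz("top",sc,18);print("screws",S.round(1),S.mean(0))
for A in (W,S):
    v=(A[0]+A[3]-A[1]-A[2]); print("yaw",np.degrees(np.arctan2(v[1],v[0]))-90); v=(A[0]+A[1]-A[2]-A[3]);print(np.degrees(np.arctan2(v[1],v[0])))
# blank strip
t=np.load("pics/top0.npy");s=np.load("pics/side0.npy")
b=np.array([(57,65),(118,38),(208,232),(145,258)])/5+[319.6,179.6]
B=onz("top",b,36);print("blank",B.round(1),B.mean(0),[np.linalg.norm(B[i]-B[i-1]).round(1) for i in range(4)])
crop(s,280,160,345,200,10,"cbs.png")
crop(t,320,180,370,240,10,"cb2.png")
```

```text
[[715.7 233.4  16. ]
 [679.2 -60.4  16. ]
 [484.8 -37.8  16. ]
 [518.7 256.1  16. ]]
[599.60810364  97.80000391  16.        ] [np.float64(198.3), np.float64(296.1), np.float64(195.7), np.float64(295.8)]
[[716.6 236.4  16. ]
 [518.7 265.   16. ]
 [483.5 -29.9  16. ]] 199.98304282499612 296.97821470309395 mid [600.04679103 103.24588523  16.        ]
screws [[699.9 222.5  18. ]
 [669.  -44.9  18. ]
 [498.7 -23.7  18. ]
 [532.1 243.9  18. ]] [599.92800326  99.46713549  18.        ]
yaw -6.8271192851526195
-6.605147824964874
yaw -6.860732891709361
-7.169648925859083
blank [[ 586.5 -278.7   36. ]
 [ 605.4 -323.5   36. ]
 [ 465.  -379.3   36. ]
 [ 447.5 -333.8   36. ]] [ 526.07827955 -328.82621511   36.        ] [np.float64(149.5), np.float64(48.6), np.float64(151.0), np.float64(48.8)]
```

View pics/cbs.png

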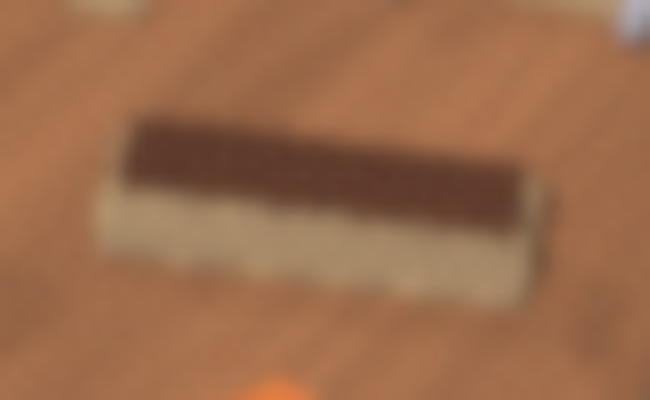

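View pics/cb2.png

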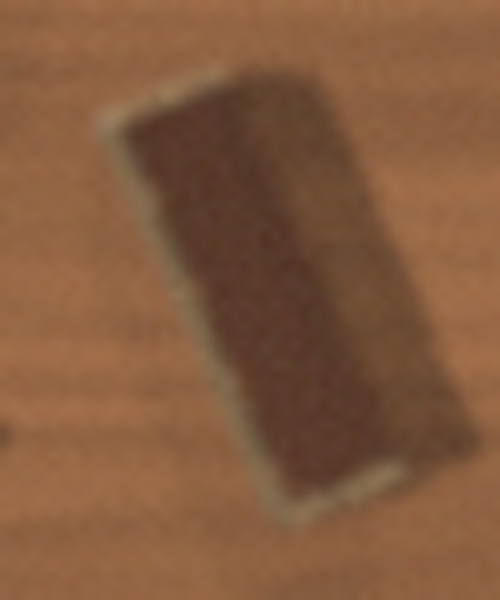

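Run:
```python
from h import *
b=np.array([(128,128),(240,80),(392,455),(287,497)])/10+[319.55,179.55]
B=onz("top",b,36);print("blank",B.round(1),B.mean(0),[np.linalg.norm(B[i]-B[i-1]).round(1) for i in range(4)])
b=np.array([(120,187),(135,122),(525,162),(518,232)])/10+[279.55,159.55]
A=onz("side",b,36);print("blank",A.round(1),A.mean(0),[np.linalg.norm(A[i]-A[i-1]).round(1) for i in range(4)])
for X in(B,A):
    v=X[0]-X[3]+X[1]-X[2]
    print(np.degrees(np.arctan2(v[1],v[0])))
# bottom edge of near side in side view: (105,248)-(520,305) z=0
b=np.array([(100,250),(525,305)])/10+[279.55,159.55]
print(onz("side",b,0))
```

```text
blank [[ 587.3 -283.6   36. ]
 [ 604.1 -324.7   36. ]
 [ 468.5 -370.9   36. ]
 [ 454.4 -332.9   36. ]] [ 528.55546078 -328.0227098    36.        ] [np.float64(141.8), np.float64(44.4), np.float64(143.2), np.float64(40.5)]
blank [[ 590.  -277.4   36. ]
 [ 607.4 -318.8   36. ]
 [ 473.3 -377.5   36. ]
 [ 454.8 -334.1   36. ]] [ 531.37198016 -326.94195014   36.        ] [np.float64(146.6), np.float64(44.9), np.float64(146.4), np.float64(47.2)]
19.59734833355396
23.188886739883653
[[ 600.2603646  -283.93846516    0.        ]
 [ 451.74993553 -341.84196154    0.        ]]
```

```bash
cat >> h.py <<'E'
JO=np.array([600.,100.,0.]); JY=np.radians(-6.85)
JR=R.from_euler('z',JY).as_matrix()
def tojig(X): return (np.atleast_2d(X)-JO)@JR
def fromjig(X): return np.atleast_2d(X)@JR.T+JO
def jplane(n,uv,yl):
    W=onplane(n,uv,fromjig([0,yl,0])[0],JR[:,1]); J=tojig(W)
    r=np.hypot(J[:,0],J[:,2]-85); a=np.arctan2(J[:,0],J[:,2]-85)
    return J,r,0.2-a   # joint value
E
python3 - <<'E'
from h import *
t=np.load("pics/top0.npy");s=np.load("pics/side0.npy")
for n,im,w in(("side",s,(160,165,290,280)),("top",t,(165,145,285,235))):
    h=cv2.cvtColor(im,cv2.COLOR_RGB2HSV).astype(int)
    red=((h[...,0]<6)|(h[...,0]>174))&(h[...,1]>165)&(h[...,2]>70)
    blk=h[...,2]<48
    for nm,m in(("red",red),("blk",blk)):
        mm=np.zeros_like(m);x0,y0,x1,y1=w;mm[y0:y1,x0:x1]=m[y0:y1,x0:x1]
        k,l,st,ce=cv2.connectedComponentsWithStats(mm.astype(np.uint8))
        for i in range(1,k):
            if st[i,4]>12: print(n,nm,st[i],ce[i].round(1), [x.round(3) for x in jplane(n,ce[i],145 if nm=="blk" else 113)])
crop(s,180,195,225,250,12,"fl.png");crop(t,172,150,205,195,14,"flt.png")
E
```

```text
side red [203 200   7   8  42] [205.9 203.5] [array([[-19.717, 113.   , 221.929]]), array([138.341]), array([0.343])]
side blk [179 179  10  19 117] [183.7 188.1] [array([[ 31.43 , 145.   , 267.738]]), array([185.421]), array([0.03])]
side blk [255 217   5   4  14] [257.2 218.7] [array([[-233.21 ,  145.   ,  298.335]]), array([316.068]), array([1.03])]
top red [186 181   9   2  15] [190.6 181.4] [array([[  4.655, 113.   , 125.505]]), array([40.772]), array([0.086])]
top blk [176 156   7  12  64] [179.1 161.5] [array([[ 51.447, 145.   , 204.093]]), array([129.731]), array([-0.208])]
```

View pics/fl.png

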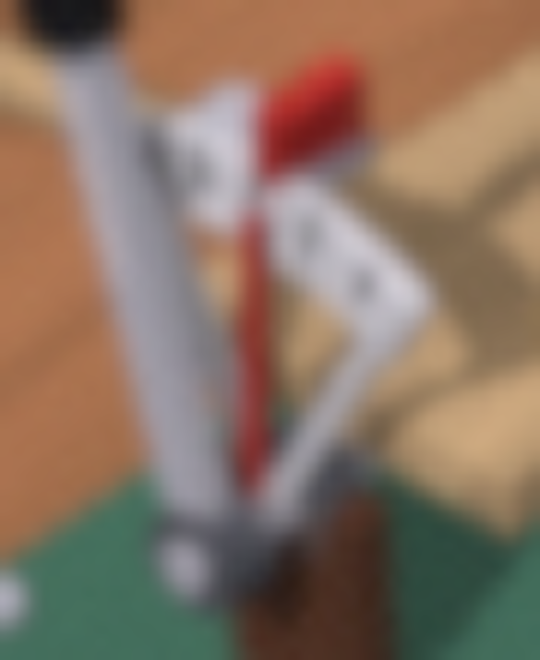

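View pics/flt.png

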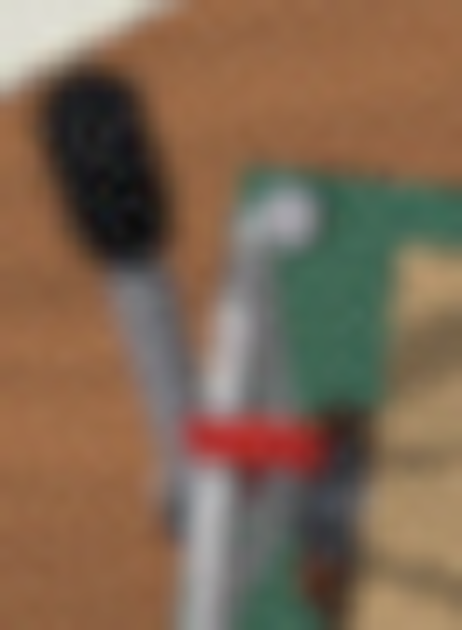

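Run:
```python
from h import *
o=np.array([179.55,194.55])
J,r,v=jplane("side",np.array([(263,100),(263,140),(263,178)])/12+o,128);print(J.round(1),r.round(1),v, (v+5/r).round(3))
# handle: top view & side
ot=np.array([171.55,149.55])
for z in (213,):
    W=onz("top",np.array([(190,438),(258,442),(328,445)])/14+ot,z);J=tojig(W);print("flag top",J.round(1),0.2-np.arctan2(J[:,0],z-85))
# handle ends: top view top cap centre (90,100), bottom (130,245); 
for n,uv in(("top",np.array([(88,100),(135,250)])/14+ot),("side",np.array([(112,75),(133,168)])/5+[159.6,164.6])):
    print(n,[x.round(3) for x in jplane(n,uv,145)])
# lever bar in side: top(90,60) to hub (195,560)
print([x.round(3) for x in jplane("side",np.array([(92,60),(140,270),(185,560)])/12+o,145)])
# triangulate handle centre
def tri(a,b):
    o1,d1=ray("top",a);o2,d2=ray("side",b);d1,d2=d1[0],d2[0]
    A=np.c_[d1,-d2];s=np.linalg.lstsq(A,o2-o1,rcond=None)[0];p=o1+d1*s[0];q=o2+d2*s[1];return (p+q)/2,np.linalg.norm(p-q)
p,e=tri([179.1,161.5],[183.7,188.1]);print(p,e,tojig(p))
# flag centre
p,e=tri(np.array((258,440))/14+ot,np.array((313,118))/12+o);print("flagtri",p,e,tojig(p))
```

```text
[[-17.9 128.  231.6]
 [-17.  128.  219.6]
 [-16.2 128.  208.1]] [147.7 135.7 124.1] [0.32167778 0.3259059  0.33073701] [0.356 0.363 0.371]
flag top [[-11.2 115.6 213. ]
 [-10.5 100.2 213. ]
 [ -9.6  84.3 213. ]] [0.28699116 0.28188188 0.27462958]
top [array([[ 59.927, 145.   , 233.088],
       [ 42.965, 145.   , 156.433]]), array([159.754,  83.359]), array([-0.185, -0.342])]
side [array([[ 35.486, 145.   , 294.38 ],
       [ 24.755, 145.   , 236.574]]), array([212.366, 153.582]), array([0.032, 0.038])]
[array([[ 20.939, 145.   , 233.744],
       [ 10.149, 145.   , 177.198],
       [  2.32 , 145.   ,  90.893]]), array([150.211,  92.755,   6.334]), array([ 0.06 ,  0.09 , -0.175])]
[656.54946687 229.24199634 257.76580027] 3.6060297394206327 [[ 40.73105471 135.06412182 257.76580027]]
flagtri [604.22630337 202.23612792 206.52449516] 2.104789582181822 [[ -7.99761369 102.01041941 206.52449516]]
```

Run:
```python
from h import *
o6=[164.6,144.6]; o5=[159.6,164.6]
print("table corners top z110",tojig(onz("top",np.array([(212,135),(562,172),(541,380),(187,345)])/6+o6,110)).round(1))
print("screws top z18",tojig(onz("top",np.array([(165,124),(603,166),(574,445),(127,397)])/6+o6,18)).round(1))
print("screws side",tojig(onz("side",np.array([(99,401),(580,308),(294,526)])/5+o5,18)).round(1))
print("table side",tojig(onz("side",np.array([(398,130),(530,197),(318,350)])/5+o5,110)).round(1))
print("pegs top z130",tojig(onz("top",np.array([(258,315),(471,339)])/6+o6,128)).round(1))
print("pegs side",tojig(onz("side",np.array([(344,285),(476,196)])/5+o5,128)).round(1))
```

```text
table corners top z110 [[  60.5   90.1  110. ]
 [  59.5 -111.9  110. ]
 [ -61.1 -112.1  110. ]
 [ -61.7   89.   110. ]]
screws top z18 [[  84.6  133.6   18. ]
 [  85.8 -135.6   18. ]
 [ -85.9 -134.9   18. ]
 [ -84.6  134.8   18. ]]
screws side [[  90.3  133.2   18. ]
 [ -80.3 -136.1   18. ]
 [ -78.4  133.5   18. ]]
table side [[  57.9 -112.2  110. ]
 [ -54.5 -112.4  110. ]
 [ -55.5   85.   110. ]]
pegs top z130 [[-43.2  48.9 128. ]
 [-44.5 -71.  128. ]]
pegs side [[-41.3  46.7 128. ]
 [-43.3 -72.2 128. ]]
```

```bash
sed -i 's/^JO=.*/JO=np.array([598.7,89.,0.])/' h.py
python3 - <<'E'
from h import *
o=np.array([179.55,194.55]);ot=np.array([171.55,149.55])
J,r,v=jplane("side",np.array([(263,105),(263,140),(263,178)])/12+o,128);print(J.round(1),r.round(1),v, (v+5/r).round(3))
W=onz("top",np.array([(190,438),(258,442),(328,445)])/14+ot,213);J=tojig(W);print("flag top",J.round(1),0.2-np.arctan2(J[:,0],213-85))
print("handle side",[x.round(3) for x in jplane("side",np.array([(112,75),(133,168)])/5+[159.6,164.6],145)])
print("handle cent",[x.round(3) for x in jplane("side",[183.7,188.1],145)])
print("bar",[x.round(3) for x in jplane("side",np.array([(92,60),(140,270),(185,560)])/12+o,145)])
def tri(a,b):
    o1,d1=ray("top",a);o2,d2=ray("side",b);d1,d2=d1[0],d2[0]
    A=np.c_[d1,-d2];s=np.linalg.lstsq(A,o2-o1,rcond=None)[0];p=o1+d1*s[0];q=o2+d2*s[1];return (p+q)/2,np.linalg.norm(p-q)
p,e=tri([179.1,161.5],[183.7,188.1]);J=tojig(p)[0];print(p,e,J,.2-np.arctan2(J[0],J[2]-85))
p,e=tri(np.array((258,440))/14+ot,np.array((313,118))/12+o);J=tojig(p)[0];print("flagtri",p,e,J,.2-np.arctan2(J[0],J[2]-85))
E
```

```text
Traceback (most recent call last):
  File "h.py", line 18, in <module>
    JR=R.from_euler('z',JY).as_matrix()
                        ^^
NameError: name 'JY' is not defined. Did you mean: 'JO'?
```

```bash
sed -i 's/^JO=.*/JO=np.array([598.7,89.,0.]); JY=np.radians(-6.85)/' h.py
cat >> h.py <<'E'
def tri(a,b):
    o1,d1=ray("top",a);o2,d2=ray("side",b);d1,d2=d1[0],d2[0]
    A=np.c_[d1,-d2];s=np.linalg.lstsq(A,o2-o1,rcond=None)[0];p=o1+d1*s[0];q=o2+d2*s[1];return (p+q)/2,np.linalg.norm(p-q)
E
python3 - <<'E'
from h import *
o=np.array([179.55,194.55]);ot=np.array([171.55,149.55])
J,r,v=jplane("side",np.array([(263,105),(263,140),(263,178)])/12+o,128);print(J.round(1),r.round(1),v, (v+5/r).round(3))
W=onz("top",np.array([(190,438),(258,442),(328,445)])/14+ot,213);J=tojig(W);print("flag top",J.round(1),0.2-np.arctan2(J[:,0],213-85))
print("handle side",[x.round(3) for x in jplane("side",np.array([(112,75),(133,168)])/5+[159.6,164.6],145)])
print("handle cent",[x.round(3) for x in jplane("side",[183.7,188.1],145)])
print("bar",[x.round(3) for x in jplane("side",np.array([(92,60),(140,270),(185,560)])/12+o,145)])
p,e=tri([179.1,161.5],[183.7,188.1]);J=tojig(p)[0];print(p,e,J,.2-np.arctan2(J[0],J[2]-85))
p,e=tri(np.array((258,440))/14+ot,np.array((313,118))/12+o);J=tojig(p)[0];print("flagtri",p,e,J,.2-np.arctan2(J[0],J[2]-85))
E
```

```text
[[ -5.7 128.  218. ]
 [ -4.9 128.  207.3]
 [ -4.1 128.  195.6]] [133.1 122.4 110.6] [0.2430729  0.24035909 0.2367797 ] [0.281 0.281 0.282]
flag top [[-11.2 126.7 213. ]
 [-10.5 111.3 213. ]
 [ -9.6  95.4 213. ]] [0.28715596 0.28204681 0.2747947 ]
handle side [array([[ 48.662, 145.   , 282.886],
       [ 37.769, 145.   , 224.206]]), array([203.782, 144.239]), array([-0.041, -0.065])]
handle cent [array([[ 44.678, 145.   , 255.935]]), array([176.678]), array([-0.056])]
bar [array([[ 33.895, 145.   , 221.334],
       [ 22.942, 145.   , 163.934],
       [ 14.995, 145.   ,  76.325]]), array([140.485,  82.201,  17.323]), array([-0.044, -0.083, -1.895])]
[656.54946687 229.24199634 257.76580027] 3.6060297394206327 [ 40.70980012 146.14065324 257.76580027] -0.0314143597426135
flagtri [604.22630337 202.23612792 206.52449516] 2.104789582181822 [ -8.01886829 113.08695083 206.52449516] 0.2658900929154543
```

```bash
cat >> h.py <<'E'
def cur():
    s=env.state(); return np.array(s["eef_pos"]),R.from_euler('xyz',s["tcp_rot"]).as_matrix(),s
def leverpose(a,r,sgn):
    u=JR@np.array([np.sin(a),0,np.cos(a)]); zt=sgn*(JR@np.array([np.cos(a),0,-np.sin(a)]))
    x=-u; M=np.c_[x,np.cross(zt,x),zt]
    return fromjig([0,145,85])[0]+u*r,M
def plan(p,M,p0=None,M0=None,vmax=55,n=None):
    if p0 is None: p0,M0,_=cur()
    rv=R.from_matrix(M0.T@M).as_rotvec()
    if n is None: n=int(max(np.ceil(np.linalg.norm(p-p0)/vmax),np.ceil(np.linalg.norm(rv)/.16),1))
    sh=M0.T@(p-p0)
    print("dist",np.linalg.norm(p-p0).round(1),"tool shift",sh.round(1),"rotvec",rv.round(3),"n",n)
    rows=[]
    for i in range(n):
        Mi=M0@R.from_rotvec(rv*i/n).as_matrix()
        rows.append([*np.round(Mi.T@(p-p0)/n,1),*np.round(rv/n,4)])
    for r in rows: print([float(v) for v in r])
E
python3 - <<'E'
from h import *
p,M,s=cur();print(M.round(3))
for sg in(1,-1):
    q,N=leverpose(.24,184+100,sg);print(sg,q.round(1),R.from_matrix(M.T@N).as_rotvec().round(3))
    q2=np.array([400,-300,400.]);
    plan(q,N)
E
```

```text
[[-0.     0.922  0.388]
 [ 0.001  0.388 -0.922]
 [-1.     0.    -0.001]]
1 [683.  224.9 360.9] [-1.047  0.217 -0.127]
dist 921.9 tool shift [-121.1  716.7 -567. ] rotvec [-1.047  0.217 -0.127] n 17
[-7.1, 42.2, -33.4, -0.0616, 0.0127, -0.0075]
[-7.0, 44.1, -30.8, -0.0616, 0.0127, -0.0075]
[-7.0, 45.8, -28.1, -0.0616, 0.0127, -0.0075]
[-7.0, 47.4, -25.3, -0.0616, 0.0127, -0.0075]
[-7.1, 48.9, -22.4, -0.0616, 0.0127, -0.0075]
[-7.2, 50.1, -19.5, -0.0616, 0.0127, -0.0075]
[-7.3, 51.2, -16.5, -0.0616, 0.0127, -0.0075]
[-7.5, 52.0, -13.4, -0.0616, 0.0127, -0.0075]
[-7.7, 52.7, -10.2, -0.0616, 0.0127, -0.0075]
[-8.0, 53.2, -7.1, -0.0616, 0.0127, -0.0075]
[-8.4, 53.4, -3.9, -0.0616, 0.0127, -0.0075]
[-8.7, 53.5, -0.7, -0.0616, 0.0127, -0.0075]
[-9.1, 53.4, 2.5, -0.0616, 0.0127, -0.0075]
[-9.6, 53.1, 5.6, -0.0616, 0.0127, -0.0075]
[-10.1, 52.6, 8.8, -0.0616, 0.0127, -0.0075]
[-10.6, 51.8, 11.8, -0.0616, 0.0127, -0.0075]
[-11.1, 50.9, 14.9, -0.0616, 0.0127, -0.0075]
-1 [683.  224.9 360.9] [ 2.078 -0.146 -0.25 ]
dist 921.9 tool shift [-121.1  716.7 -567. ] rotvec [ 2.078 -0.146 -0.25 ] n 17
[-7.1, 42.2, -33.4, 0.1222, -0.0086, -0.0147]
[-8.0, 37.7, -38.2, 0.1222, -0.0086, -0.0147]
[-8.9, 32.6, -42.4, 0.1222, -0.0086, -0.0147]
[-9.7, 27.1, -46.0, 0.1222, -0.0086, -0.0147]
[-10.5, 21.1, -48.8, 0.1222, -0.0086, -0.0147]
[-11.2, 14.9, -50.9, 0.1222, -0.0086, -0.0147]
[-11.8, 8.4, -52.3, 0.1222, -0.0086, -0.0147]
[-12.3, 1.8, -52.8, 0.1222, -0.0086, -0.0147]
[-12.7, -4.8, -52.5, 0.1222, -0.0086, -0.0147]
[-13.1, -11.4, -51.4, 0.1222, -0.0086, -0.0147]
[-13.3, -17.8, -49.5, 0.1222, -0.0086, -0.0147]
[-13.4, -23.8, -46.8, 0.1222, -0.0086, -0.0147]
[-13.4, -29.6, -43.4, 0.1222, -0.0086, -0.0147]
[-13.3, -34.8, -39.4, 0.1222, -0.0086, -0.0147]
[-13.0, -39.6, -34.7, 0.1222, -0.0086, -0.0147]
[-12.7, -43.7, -29.5, 0.1222, -0.0086, -0.0147]
[-12.3, -47.1, -23.9, 0.1222, -0.0086, -0.0147]
```

>>> step_arm:
  rows:
    - [-20, 42, -33, -0.0616, 0.0127, -0.0075]
    - [-20, 44, -31, -0.0616, 0.0127, -0.0075]
    - [-20, 46, -28, -0.0616, 0.0127, -0.0075]
    - [-20, 47, -25, -0.0616, 0.0127, -0.0075]
    - [-20, 49, -22, -0.0616, 0.0127, -0.0075]
    - [-20, 50, -19, -0.0616, 0.0127, -0.0075]
    - [-20, 51, -16, -0.0616, 0.0127, -0.0075]
    - [-20, 52, -13, -0.0616, 0.0127, -0.0075]
  grip: 80

```text
t: 1.1
eef_pos: [457.3, -193.6, 400.8]
tcp_rot: [-2.9, 1.444, 2.714]
ft_force: [0.7, -1.4, -1.1]
opening: 0.843
```

Run:
```python
from h import *
q,N=leverpose(.24,184+90,1);plan(q,N,vmax=50)
```

```text
dist 477.2 tool shift [ 45.5 468.5 -78.6] rotvec [-0.544  0.106 -0.07 ] n 10
[4.5, 46.9, -7.9, -0.0544, 0.0106, -0.007]
[4.3, 47.2, -5.3, -0.0544, 0.0106, -0.007]
[4.0, 47.5, -2.6, -0.0544, 0.0106, -0.007]
[3.7, 47.6, -0.0, -0.0544, 0.0106, -0.007]
[3.3, 47.5, 2.6, -0.0544, 0.0106, -0.007]
[3.0, 47.3, 5.2, -0.0544, 0.0106, -0.007]
[2.6, 47.0, 7.8, -0.0544, 0.0106, -0.007]
[2.1, 46.5, 10.4, -0.0544, 0.0106, -0.007]
[1.7, 45.9, 12.9, -0.0544, 0.0106, -0.007]
[1.2, 45.1, 15.4, -0.0544, 0.0106, -0.007]
```

>>> step_arm:
  rows:
    - [2, 47, -8, -0.0544, 0.0106, -0.007]
    - [2, 47, -5, -0.0544, 0.0106, -0.007]
    - [2, 47, -3, -0.0544, 0.0106, -0.007]
    - [2, 48, 0, -0.0544, 0.0106, -0.007]
    - [2, 48, 3, -0.0544, 0.0106, -0.007]
    - [2, 47, 5, -0.0544, 0.0106, -0.007]
    - [2, 47, 8, -0.0544, 0.0106, -0.007]
    - [2, 46, 10, -0.0544, 0.0106, -0.007]

```text
t: 2.1
eef_pos: [639.3, 154.4, 371.6]
tcp_rot: [-3.089, 1.35, 2.981]
ft_force: [0.6, -0.5, 0.7]
opening: 0.841
```

Run:
```python
from h import *
q,N=leverpose(.24,184+80,1);plan(q,N,vmax=35)
```

```text
dist 86.5 tool shift [23.5 78.  29. ] rotvec [-0.093  0.018 -0.01 ] n 3
[7.8, 26.0, 9.7, -0.0311, 0.0062, -0.0033]
[7.7, 25.7, 10.5, -0.0311, 0.0062, -0.0033]
[7.5, 25.4, 11.4, -0.0311, 0.0062, -0.0033]
```

>>> step_arm:
  rows:
    - [8, 26, 10, -0.0311, 0.0062, -0.0033]
    - [8, 26, 10, -0.0311, 0.0062, -0.0033]
    - [8, 25, 11, -0.0311, 0.0062, -0.0033]
    - [0, 0, 0, 0, 0, 0]

```text
t: 2.6
eef_pos: [678.6, 231.2, 335.5]
tcp_rot: [-3.137, 1.325, 3.034]
ft_force: [0.2, -0.1, 0.6]
opening: 0.842
```

Run:
```python
from h import *
q,N=leverpose(.24,184,1);plan(q,N,vmax=35)
for n in("side","top"):
    im=env.read_camera(n); 
    crop(im,*( (140,110,300,230) if n=="side" else (150,110,290,215)),5,n+"1.png")
```

```text
dist 74.4 tool shift [74.1 -5.5 -0.7] rotvec [ 0.007 -0.006  0.003] n 3
[24.7, -1.8, -0.2, 0.0023, -0.002, 0.0009]
[24.7, -1.9, -0.3, 0.0023, -0.002, 0.0009]
[24.7, -1.9, -0.3, 0.0023, -0.002, 0.0009]
```

View pics/side1.png

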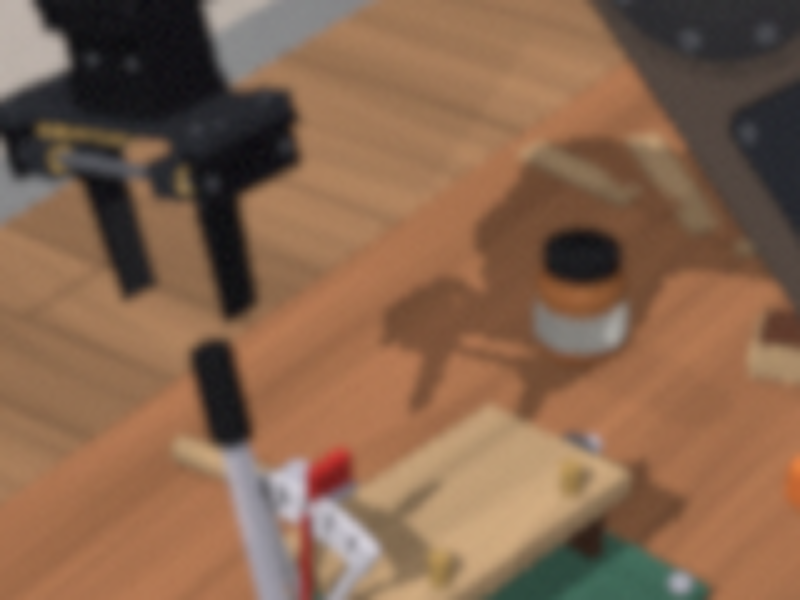

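View pics/top1.png

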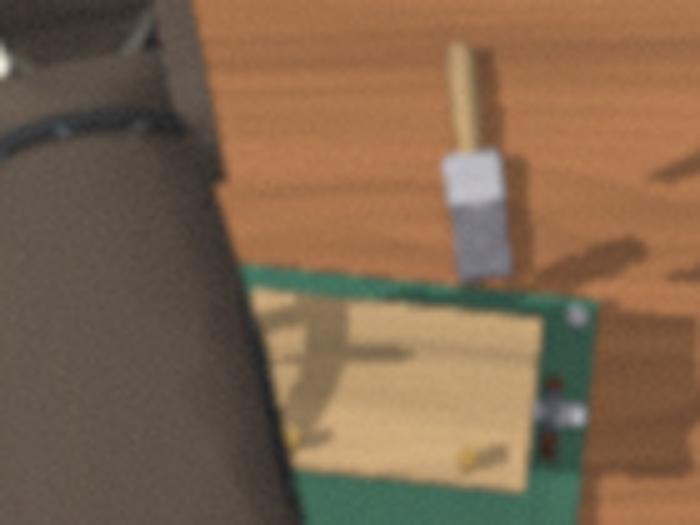

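Run:
```python
from h import *
p,M,s=cur(); f=[p+M[:,0]*25+M[:,2]*k for k in(-40,0,40)]
print((proj("side",f)-[139.6,109.6])*5)
q,N=leverpose(.24,0,1)
u=-N[:,0]
print((proj("side",[q+u*r for r in(145,205)])-[139.6,109.6])*5)
print(tojig(p))
```

```text
[[240.72508374 313.01088397]
 [192.63733291 302.3741567 ]
 [146.32146155 292.12935873]]
[[236.83239283 442.92784831]
 [211.74941665 348.10464797]]
[[ 62.43145042 149.16129307 337.29533252]]
```

>>> step_arm:
  rows:
    - [25, -2, 0, 0.002, -0.002, 0.001]
    - [25, -2, 0, 0.002, -0.002, 0.001]
    - [25, -2, -1, 0.002, -0.002, 0.001]
    - [0, 0, 0, 0, 0, 0]

```text
t: 3.2
eef_pos: [658.2, 221.7, 267.0]
tcp_rot: [3.135, 1.338, 3.009]
ft_force: [-0.1, 0.2, 1.3]
opening: 0.841
```

Run:
```python
from h import *
q,N=leverpose(.24,184,1);plan(q,N,vmax=35);print(tojig(cur()[0]))
n="side";im=env.read_camera(n);crop(im,140,130,260,230,6,n+"2.png")
```

```text
dist 7.0 tool shift [3.1 6.1 1.2] rotvec [-0.006  0.007 -0.003] n 1
[3.1, 6.1, 1.2, -0.006, 0.0074, -0.003]
[[ 43.23793826 138.84927563 266.97189494]]
```

View pics/side2.png

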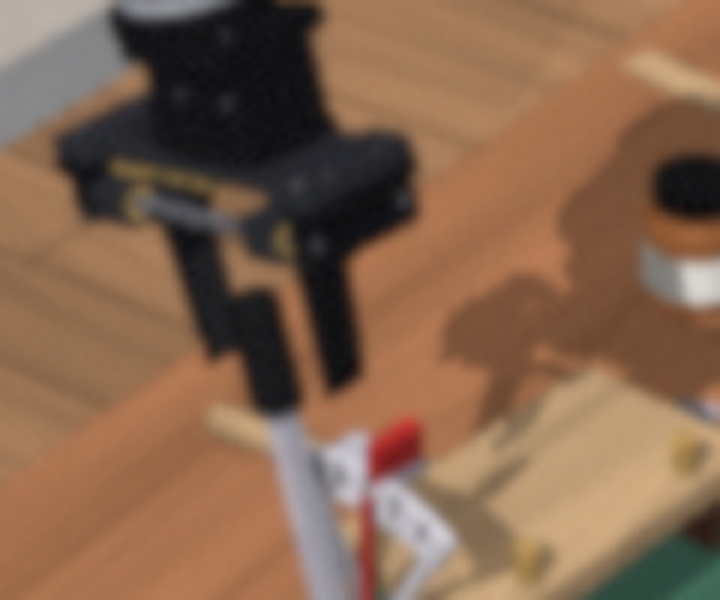

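>>> step_arm:
  rows:
    - [3, 6, 1, -0.006, 0.007, -0.003]
    - [0, 0, 0, 0, 0, 0]

```text
t: 3.5
eef_pos: [660.9, 227.8, 267.7]
tcp_rot: [3.134, 1.336, 3.014]
ft_force: [-0.1, -0.8, -0.1]
opening: 0.843
```

>>> step_arm:
  rows:
    - [0, 0, 0, 0, 0, 0]
    - [0, 0, 0, 0, 0, 0]
    - [0, 0, 0, 0, 0, 0]
    - [0, 0, 0, 0, 0, 0]
    - [0, 0, 0, 0, 0, 0]
  grip: 10

```text
t: 4.12
eef_pos: [661.3, 228.0, 268.5]
tcp_rot: [3.132, 1.338, 3.012]
ft_force: [1.1, -0.1, -0.9]
opening: 0.373
```

Run:
```python
from h import *
p,M,s=cur();J=tojig(p)[0];u=-JR.T@M[:,0];print(J,u,np.arctan2(u[0],u[2]),np.arctan2(J[0],J[2]-85),np.hypot(J[0],J[2]-85),s["ft_force"],s["opening"]*95)
```

```text
[ 45.54216778 145.42928176 268.5428943 ] [ 0.23100536 -0.00220871  0.97294997] 0.233111448658988 0.24321619354969354 189.10865420428416 [ 1.1031668  -0.05308407 -0.90590752] 35.419741438370636
```

>>> step_arm:
  rows:
    - [0, 0, 0, 0, 0, 0]
    - [0, 0, 0, 0, 0, 0]
    - [0, 0, 0, 0, 0, 0]

```text
t: 4.5
eef_pos: [661.1, 228.0, 268.6]
tcp_rot: [3.132, 1.337, 3.013]
ft_force: [-0.3, -0.7, -1.2]
opening: 0.269
```

Run:
```python
from h import *
p,M,s=cur();J=tojig(p)[0];u=-JR.T@M[:,0];print(J,u,np.arctan2(u[0],u[2]),np.arctan2(J[0],J[2]-85),np.hypot(J[0],J[2]-85),s["ft_force"],s["opening"]*95)
plan(*leverpose(-.07,188,1),n=10)
```

```text
[ 45.39064914 145.41031112 268.5705728 ] [ 0.23132472 -0.00208694  0.97287436] 0.23343963062430884 0.24240326041789423 189.09909102750314 [-0.28516688 -0.69559019 -1.23154701] 25.547104662018118
dist 58.7 tool shift [  9.7  -0.4 -57.9] rotvec [ 0.    -0.303 -0.002] n 10
[1.0, -0.0, -5.8, 0.0, -0.0303, -0.0002]
[0.8, -0.0, -5.8, 0.0, -0.0303, -0.0002]
[0.6, -0.0, -5.8, 0.0, -0.0303, -0.0002]
[0.4, -0.0, -5.9, 0.0, -0.0303, -0.0002]
[0.3, -0.0, -5.9, 0.0, -0.0303, -0.0002]
[0.1, -0.0, -5.9, 0.0, -0.0303, -0.0002]
[-0.1, -0.0, -5.9, 0.0, -0.0303, -0.0002]
[-0.3, -0.0, -5.9, 0.0, -0.0303, -0.0002]
[-0.5, -0.0, -5.9, 0.0, -0.0303, -0.0002]
[-0.6, -0.0, -5.8, 0.0, -0.0303, -0.0002]
```

>>> step_arm:
  rows:
    - [1, 0, -6, 0, -0.031, 0]
    - [1, 0, -6, 0, -0.031, 0]
    - [0.5, 0, -6, 0, -0.031, 0]
    - [0.5, 0, -6, 0, -0.031, 0]
    - [0.3, 0, -6, 0, -0.031, 0]
    - [0, 0, -6, 0, -0.031, 0]
    - [0, 0, -6, 0, -0.031, 0]
    - [-0.3, 0, -6, 0, -0.031, 0]

```text
t: 5.5
eef_pos: [614.0, 233.7, 273.4]
tcp_rot: [0.159, 1.544, 0.04]
ft_force: [2.6, 1.6, -4.0]
opening: 0.272
```

Run:
```python
from h import *
p,M,s=cur();J=tojig(p)[0];u=-JR.T@M[:,0];print(J,u,np.arctan2(u[0],u[2]),np.arctan2(J[0],J[2]-85),np.hypot(J[0],J[2]-85),s["ft_force"],s["opening"]*95)
plan(*leverpose(-.08,189,1),n=4)
```

```text
[ -2.07544201 145.45780237 273.38894609] [-0.0268693  -0.00431659  0.99962964] -0.026872789347144713 -0.011016347264743521 188.4003781051851 [ 2.58176629  1.58209641 -4.03354373] 25.86968810905559
dist 13.0 tool shift [ -0.4  -0.5 -13. ] rotvec [ 0.    -0.053 -0.004] n 4
[-0.1, -0.1, -3.3, 0.0001, -0.0133, -0.0011]
[-0.1, -0.1, -3.3, 0.0001, -0.0133, -0.0011]
[-0.2, -0.1, -3.3, 0.0001, -0.0133, -0.0011]
[-0.2, -0.1, -3.2, 0.0001, -0.0133, -0.0011]
```

>>> step_arm:
  rows:
    - [0, 0, -3.4, 0, -0.013, -0.001]
    - [0, 0, -3.3, 0, -0.013, -0.001]
    - [-0.2, 0, -3.3, 0, -0.013, -0.001]
    - [-0.2, 0, -3.3, 0, -0.013, -0.001]
    - [0, 0, 0, 0, 0, 0]

```text
t: 6.12
eef_pos: [602.3, 235.2, 272.7]
tcp_rot: [0.007, 1.486, -0.112]
ft_force: [-2.8, -0.5, -1.1]
opening: 0.27
```

Run:
```python
from h import *
p,M,s=cur();J=tojig(p)[0];u=-JR.T@M[:,0];print(J,u,np.arctan2(u[0],u[2]),np.arctan2(J[0],J[2]-85),np.hypot(J[0],J[2]-85),s["ft_force"],s["opening"]*95)
im=env.read_camera("side");np.save("pics/s3.npy",im);crop(im,165,165,255,250,7,"side3.png")
```

```text
[-13.90364845 145.54968576 272.70312903] [-8.44411133e-02 -6.56567004e-04  9.96428255e-01] -0.08454180336917497 -0.07393751683400283 188.21736393440804 [-2.84155089 -0.45317269 -1.05515305] 25.673441375908826
```

View pics/side3.png

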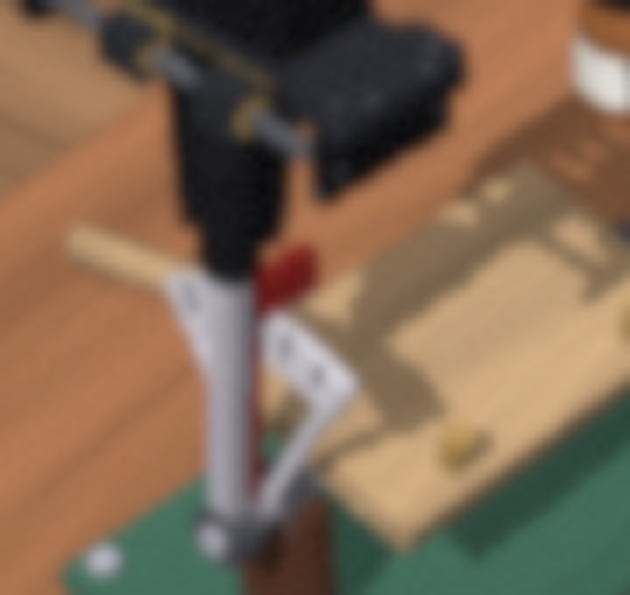

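>>> step_arm:
  rows:
    - [0, 0, 0, 0, 0, 0]
    - [0, 0, 0, 0, 0, 0]
    - [0, 0, 0, 0, 0, 0]
    - [0, 0, 0, 0, 0, 0]
  grip: 80

```text
t: 6.68
eef_pos: [602.3, 235.1, 273.1]
tcp_rot: [0.01, 1.488, -0.11]
ft_force: [0.1, 0.5, 0.2]
opening: 0.629
```

>>> step_arm:
  rows:
    - [-20, 0, 0, 0, 0, 0]
    - [-40, 0, 0, 0, 0, 0]
    - [-40, 0, 0, 0, 0, 0]
    - [-40, 0, 0, 0, 0, 0]
    - [0, -40, 0, 0, 0, 0]
    - [0, -50, 0, 0, 0, 0]
    - [0, -50, 0, 0, 0, 0]
    - [0, -50, 0, 0, 0, 0]

```text
t: 7.68
eef_pos: [567.0, 45.5, 417.0]
tcp_rot: [0.007, 1.488, -0.108]
ft_force: [0.9, 0.2, 0.8]
opening: 0.845
```

Run:
```python
from h import *
p,M,s=cur();print(tojig(p),M.round(3))
for n in("side","top"):
    im=env.read_camera(n);np.save("pics/%s4.npy"%n,im);crop(im,*((165,165,255,250) if n=="side" else (165,140,285,235)),7 if n=="side" else 6,n+"4.png")
B=np.array([529,-328]); th=np.radians(21.5)
# grasp pose: jaws across blank width; tool z along +-w
w=np.array([-np.sin(th),np.cos(th),0])
for sg in(1,-1):
    zt=sg*w;x=np.array([0,0,-1.]);N=np.c_[x,np.cross(zt,x),zt];plan(np.array([529,-328,230.]),N)
```

```text
[[-26.32103513 -46.95948553 416.97445617]] [[ 0.082  0.115  0.99 ]
 [-0.009  0.993 -0.114]
 [-0.997  0.001  0.083]]
dist 417.5 tool shift [ 187.2 -373.1   -9.1] rotvec [-2.064  0.051  0.086] n 13
[14.4, -28.7, -0.7, -0.1587, 0.0039, 0.0066]
[14.2, -28.3, -5.2, -0.1587, 0.0039, 0.0066]
[14.1, -27.2, -9.5, -0.1587, 0.0039, 0.0066]
[13.9, -25.5, -13.7, -0.1587, 0.0039, 0.0066]
[13.8, -23.1, -17.5, -0.1587, 0.0039, 0.0066]
[13.8, -20.1, -20.9, -0.1587, 0.0039, 0.0066]
[13.7, -16.7, -23.8, -0.1587, 0.0039, 0.0066]
[13.7, -12.8, -26.1, -0.1587, 0.0039, 0.0066]
[13.8, -8.6, -27.7, -0.1587, 0.0039, 0.0066]
[13.8, -4.2, -28.7, -0.1587, 0.0039, 0.0066]
[13.9, 0.3, -28.9, -0.1587, 0.0039, 0.0066]
[14.1, 4.7, -28.5, -0.1587, 0.0039, 0.0066]
[14.2, 9.1, -27.3, -0.1587, 0.0039, 0.0066]
dist 417.5 tool shift [ 187.2 -373.1   -9.1] rotvec [ 1.076  0.075 -0.044] n 8
[23.4, -46.6, -1.1, 0.1345, 0.0094, -0.0056]
[23.6, -46.2, 5.3, 0.1345, 0.0094, -0.0056]
[23.8, -44.9, 11.7, 0.1345, 0.0094, -0.0056]
[23.9, -42.8, 17.8, 0.1345, 0.0094, -0.0056]
[23.9, -39.9, 23.6, 0.1345, 0.0094, -0.0056]
[23.9, -36.2, 29.0, 0.1345, 0.0094, -0.0056]
[23.8, -31.9, 33.8, 0.1345, 0.0094, -0.0056]
[23.6, -26.9, 38.0, 0.1345, 0.0094, -0.0056]
```

View pics/side4.png

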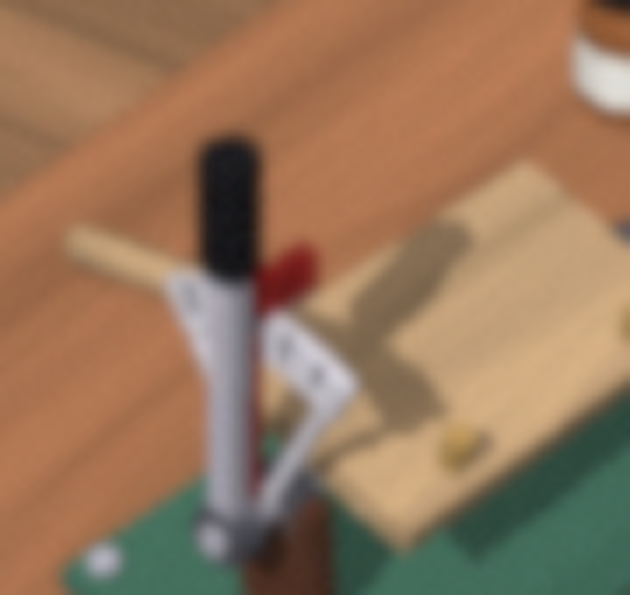

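View pics/top4.png

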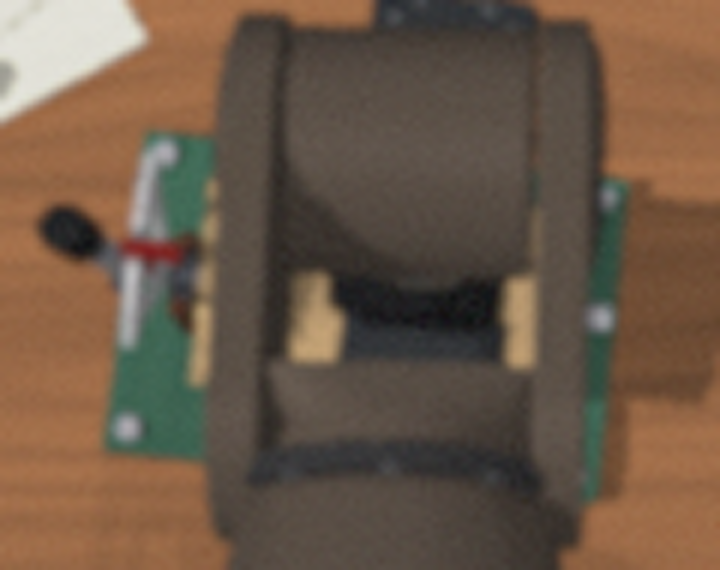

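Run:
```python
from h import *
o=np.array([164.57,164.57])
print([x.round(3) for x in jplane("side",np.array([(230,150),(228,270),(229,210)])/7+o,145)])
# bar centre edges ~ (232,290),(229,500)
ot=np.array([164.58,139.58])
p,e=tri(np.array((72,232))/6+ot,np.array((229,210))/7+o);J=tojig(p)[0];print(p,e,J,.2-np.arctan2(J[0],J[2]-85))
J=tojig(onz("top",np.array([(152,250)])/6+ot,213));print(J,.2-np.arctan2(J[:,0],128))
im=np.load("pics/top4.npy");h=cv2.cvtColor(im,cv2.COLOR_RGB2HSV)
m=(h[...,2]<45);m[:165]=0;m[190:]=0;m[:,:168]=0;m[:,185:]=0
v,u=np.nonzero(m);print(u.mean(),v.mean(),len(u))
im=np.load("pics/side4.npy");h=cv2.cvtColor(im,cv2.COLOR_RGB2HSV)
m=(h[...,2]<48);m[:180]=0;m[208:]=0;m[:,:188]=0;m[:,205:]=0
v,u=np.nonzero(m);print(u.mean(),v.mean(),len(u),jplane("side",[u.mean(),v.mean()],145))
```

```text
[array([[-12.781, 145.   , 289.347],
       [ -6.704, 145.   , 228.564],
       [ -9.786, 145.   , 259.385]]), array([204.747, 143.72 , 174.659]), array([0.262, 0.247, 0.256])]
[602.99826511 235.53192339 261.03587002] 3.2647644676822334 [-13.20934504 145.99860567 261.03587002] 0.27489743976709197
[[-10.9485931 111.4209546 213.       ]] [0.28532819]
176.6341463414634 178.4390243902439 41
197.22033898305085 194.51694915254237 118 (array([[ -9.54125831, 145.        , 259.44831033]]), array([174.7090398]), array([0.25463946]))
```

>>> step_arm:
  rows:
    - [10, -47, -1, 0.1345, 0.0094, -0.0056]
    - [10, -46, 5, 0.1345, 0.0094, -0.0056]
    - [15, -45, 12, 0.1345, 0.0094, -0.0056]
    - [20, -43, 18, 0.1345, 0.0094, -0.0056]
    - [24, -40, 24, 0.1345, 0.0094, -0.0056]
    - [24, -36, 29, 0.1345, 0.0094, -0.0056]
    - [24, -32, 34, 0.1345, 0.0094, -0.0056]
    - [24, -27, 38, 0.1345, 0.0094, -0.0056]

```text
t: 8.78
eef_pos: [523.5, -333.4, 267.0]
tcp_rot: [1.531, 1.566, 0.307]
ft_force: [0.3, -0.3, -0.5]
opening: 0.841
```

Run:
```python
from h import *
th=np.radians(21.5);w=np.array([-np.sin(th),np.cos(th),0]);zt=-w;x=np.array([0,0,-1.]);N=np.c_[x,np.cross(zt,x),zt];plan(np.array([529,-328,150.]),N)
```

```text
dist 117.2 tool shift [117.    6.4  -3.2] rotvec [-0.029  0.    -0.004] n 3
[39.0, 2.1, -1.1, -0.0096, 0.0001, -0.0015]
[39.0, 2.2, -1.1, -0.0096, 0.0001, -0.0015]
[39.0, 2.3, -1.0, -0.0096, 0.0001, -0.0015]
```

>>> step_arm:
  rows:
    - [39, 2, -1, -0.0096, 0, -0.0015]
    - [39, 2, -1, -0.0096, 0, -0.0015]
    - [39, 2, -1, -0.0096, 0, -0.0015]
    - [0, 0, 0, 0, 0, 0]

```text
t: 9.28
eef_pos: [528.9, -330.3, 144.5]
tcp_rot: [-2.569, 1.569, 2.514]
ft_force: [-0.2, 0.8, 0.9]
opening: 0.841
```

Run:
```python
from h import *
th=np.radians(21.5);w=np.array([-np.sin(th),np.cos(th),0]);zt=-w;x=np.array([0,0,-1.]);N=np.c_[x,np.cross(zt,x),zt];plan(np.array([529,-328,31.]),N)
p,M,s=cur();print(p,(proj("side",[p+M[:,0]*25+M[:,2]*k for k in(-40,40)])-[269.6,119.6])*6)
im=env.read_camera("side");crop(im,270,120,390,220,6,"side5.png")
```

```text
dist 113.5 tool shift [113.5   1.   -1.8] rotvec [-0.005 -0.002  0.001] n 3
[37.8, 0.3, -0.6, -0.0018, -0.0006, 0.0004]
[37.8, 0.3, -0.6, -0.0018, -0.0006, 0.0004]
[37.8, 0.3, -0.7, -0.0018, -0.0006, 0.0004]
[ 528.90826821 -330.25003551  144.46862184] [[262.84030111 262.86785618]
 [278.2459028  195.48224695]]
```

View pics/side5.png

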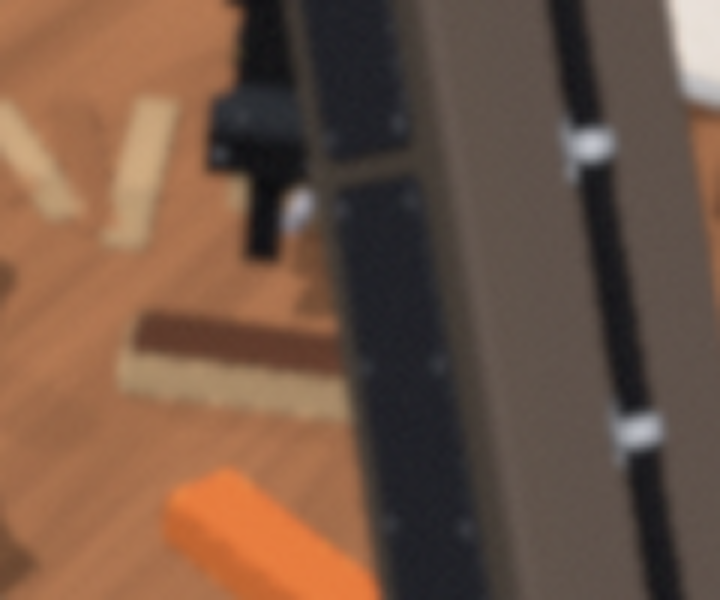

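>>> step_arm:
  rows:
    - [35, 0, -1, 0, 0, 0]
    - [35, 0, -1, 0, 0, 0]
    - [25, 0, 0, 0, 0, 0]
    - [0, 0, 0, 0, 0, 0]

```text
t: 9.82
eef_pos: [534.0, -331.3, 58.2]
tcp_rot: [0.553, 1.556, -0.648]
ft_force: [-0.6, -0.1, -0.6]
opening: 0.84
```

Run:
```python
from h import *
th=np.radians(21.5);w=np.array([-np.sin(th),np.cos(th),0]);zt=-w;x=np.array([0,0,-1.]);N=np.c_[x,np.cross(zt,x),zt];plan(np.array([529,-328,33.]),N)
im=env.read_camera("side");crop(im,270,120,390,220,6,"side6.png")
```

```text
dist 25.9 tool shift [25.1 -3.6 -5.2] rotvec [-0.005  0.012 -0.008] n 1
[25.1, -3.6, -5.2, -0.0055, 0.0124, -0.0076]
```

View pics/side6.png

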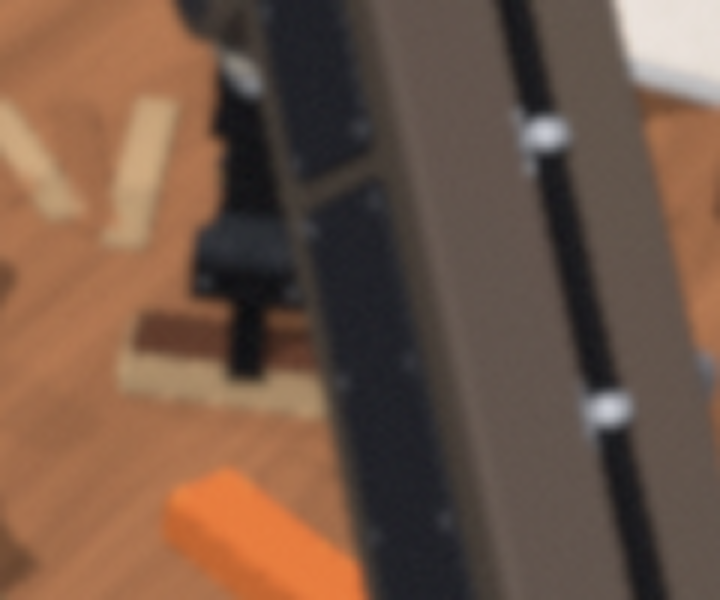

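>>> step_arm:
  rows:
    - [13, -2, -3, -0.003, 0.006, -0.004]
    - [12, -2, -2, -0.003, 0.006, -0.004]
    - [0, 0, 0, 0, 0, 0]

```text
t: 10.25
eef_pos: [530.2, -329.4, 36.4]
tcp_rot: [0.439, 1.565, -0.755]
ft_force: [-0.3, -0.4, 0.4]
opening: 0.84
```

Run:
```python
from h import *
th=np.radians(21.5);w=np.array([-np.sin(th),np.cos(th),0]);zt=-w;x=np.array([0,0,-1.]);N=np.c_[x,np.cross(zt,x),zt];plan(np.array([529,-328,31.]),N)
print(cur()[2]["ft_force"])
```

```text
dist 5.7 tool shift [ 5.3 -0.6 -1.7] rotvec [ 0.001  0.006 -0.003] n 1
[5.3, -0.6, -1.7, 0.001, 0.0056, -0.0026]
[-0.28339673 -0.44741336  0.40371698]
```

>>> step_arm:
  rows:
    - [5, -1, -2, 0, 0.006, -0.003]
    - [0, 0, 0, 0, 0, 0]

```text
t: 10.5
eef_pos: [528.5, -327.9, 31.3]
tcp_rot: [-2.509, 1.57, 2.579]
ft_force: [0.0, -0.0, 1.5]
opening: 0.841
```

>>> step_arm:
  rows:
    - [0, 0, 0, 0, 0, 0]
    - [0, 0, 0, 0, 0, 0]
    - [0, 0, 0, 0, 0, 0]
    - [0, 0, 0, 0, 0, 0]
    - [0, 0, 0, 0, 0, 0]
    - [0, 0, 0, 0, 0, 0]
    - [0, 0, 0, 0, 0, 0]
  grip: 30

```text
t: 11.38
eef_pos: [528.8, -328.1, 31.7]
tcp_rot: [0.233, 1.571, -0.962]
ft_force: [0.3, -0.2, -0.5]
opening: 0.471
```

Run:
```python
from h import *
p,M,s=cur();print(p,M.round(3),s["ft_force"],s["opening"]*95.1)
```

```text
[ 528.75760392 -328.13013502   31.74384257] [[ 0.     0.93   0.367]
 [-0.     0.367 -0.93 ]
 [-1.     0.     0.   ]] [ 0.2950695  -0.21948424 -0.47806939] 44.781640546584086
```

>>> step_arm:
  rows:
    - [-15, 0, 0, 0, 0, 0]
    - [-40, 0, 0, 0, 0, 0]
    - [-50, 0, 0, 0, 0, 0]
    - [-50, 0, 0, 0, 0, 0]
    - [-50, 0, 0, 0, 0, 0]
    - [-30, 0, 0, 0, 0, 0]

```text
t: 12.12
eef_pos: [527.5, -327.1, 276.1]
tcp_rot: [-2.59, 1.567, 2.498]
ft_force: [-0.0, -0.1, -3.4]
opening: 0.471
```

```bash
cat >> h.py <<'E'
TH=0.272
def seatpose(h,dx,th=TH,dy=0):
    xt=JR@np.array([np.cos(th),0,np.sin(th)]);n=JR@np.array([-np.sin(th),0,np.cos(th)])
    q=fromjig([0,dy,85])[0]+n*(25+31.7+h)+xt*(-15.5+dx)
    x=-n;return q,np.c_[x,np.cross(xt,x),xt]
E
python3 - <<'E'
from h import *
im=env.read_camera("side");crop(im,240,80,400,200,5,"side7.png")
im=env.read_camera("top");crop(im,280,120,420,240,5,"top7.png")
q,N=seatpose(130,10);print(q);plan(q,N,vmax=45)
p,M,s=cur();print(s["ft_force"],s["opening"])
b=p+M[:,0]*31.7
for k in(-80,80):print(b+M[:,1]*k,((proj("side",b+M[:,1]*k)-[239.6,79.6])*5).round(),((proj("top",b+M[:,1]*k-M[:,0]*36)-[279.6,119.6])*5).round())
E
```

```text
[543.63953145  95.61430099 263.35844759]
dist 423.6 tool shift [  13.6  169.9 -387.8] rotvec [-1.068 -0.246  0.146] n 10
[1.4, 17.0, -38.8, -0.1068, -0.0246, 0.0146]
[0.7, 21.0, -36.8, -0.1068, -0.0246, 0.0146]
[0.2, 24.8, -34.3, -0.1068, -0.0246, 0.0146]
[-0.2, 28.3, -31.5, -0.1068, -0.0246, 0.0146]
[-0.5, 31.5, -28.3, -0.1068, -0.0246, 0.0146]
[-0.7, 34.4, -24.7, -0.1068, -0.0246, 0.0146]
[-0.8, 36.8, -20.9, -0.1068, -0.0246, 0.0146]
[-0.7, 38.9, -16.9, -0.1068, -0.0246, 0.0146]
[-0.4, 40.4, -12.6, -0.1068, -0.0246, 0.0146]
[-0.1, 41.6, -8.2, -0.1068, -0.0246, 0.0146]
[ 0.17147059  0.88576436 -2.21970916] 0.47188908103587934
[ 453.68406333 -356.91755398  245.23154687] [[505. 250.]] [[477. 515.]]
[ 602.49326782 -298.1313353   245.19758929] [[275. 225.]] [[362. 270.]]
```

View pics/side7.png

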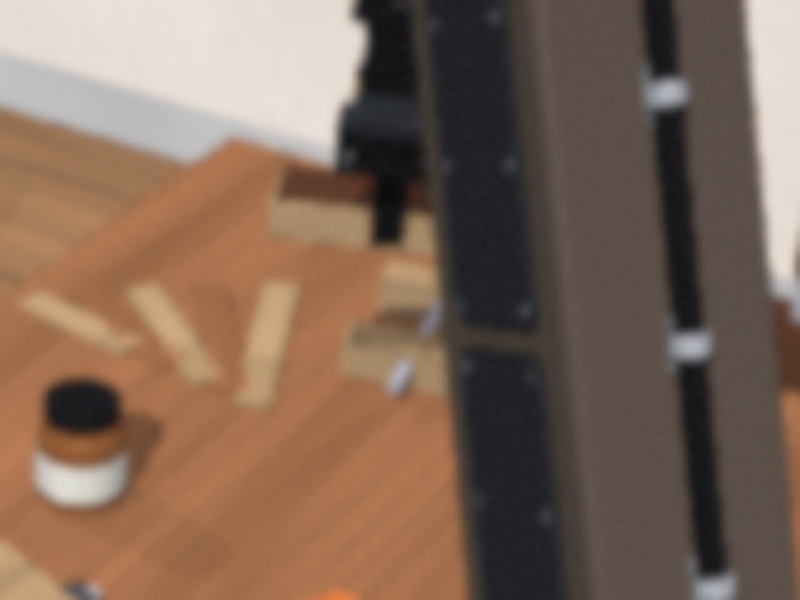

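View pics/top7.png

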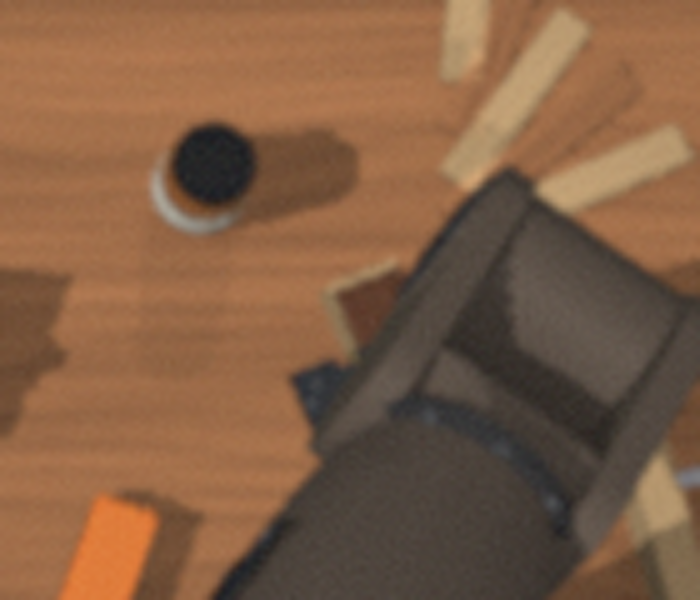

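>>> step_arm:
  rows:
    - [-2, 17, -39, -0.1068, -0.0246, 0.0146]
    - [-2, 21, -37, -0.1068, -0.0246, 0.0146]
    - [-2, 25, -34, -0.1068, -0.0246, 0.0146]
    - [0, 28, -31, -0.1068, -0.0246, 0.0146]
    - [0, 31, -28, -0.1068, -0.0246, 0.0146]
    - [0, 34, -25, -0.1068, -0.0246, 0.0146]
    - [0, 37, -21, -0.1068, -0.0246, 0.0146]
    - [0, 39, -17, -0.1068, -0.0246, 0.0146]

```text
t: 13.22
eef_pos: [532.2, 19.4, 264.0]
tcp_rot: [0.1, 1.354, -0.214]
ft_force: [0.9, -0.1, -1.7]
opening: 0.47
```

Run:
```python
from h import *
q,N=seatpose(110,10);plan(q,N,vmax=30)
```

```text
dist 79.9 tool shift [ 19.5  76.7 -11.6] rotvec [-0.191 -0.054  0.026] n 3
[6.5, 25.6, -3.9, -0.0638, -0.018, 0.0085]
[6.7, 25.7, -2.3, -0.0638, -0.018, 0.0085]
[6.9, 25.7, -0.8, -0.0638, -0.018, 0.0085]
```

>>> step_arm:
  rows:
    - [6, 25, -4, -0.0638, -0.018, 0.0085]
    - [6, 25, -2, -0.0638, -0.018, 0.0085]
    - [6, 25, -1, -0.0638, -0.018, 0.0085]
    - [0, 0, 0, 0, 0, 0]
    - [0, 0, 0, 0, 0, 0]

```text
t: 13.85
eef_pos: [544.0, 97.9, 241.3]
tcp_rot: [-0.008, 1.305, -0.117]
ft_force: [0.4, -1.0, -2.6]
opening: 0.471
```

Run:
```python
from h import *
im=env.read_camera("side");np.save("pics/s8.npy",im);crop(im,160,130,300,250,5,"side8.png")
q,N=seatpose(40,10);plan(q,N,vmax=30)
p,M,s=cur();print(tojig(p),s["ft_force"])
```

```text
dist 69.1 tool shift [68.7 -2.3  6.3] rotvec [ 0.011 -0.007 -0.001] n 3
[22.9, -0.8, 2.1, 0.0036, -0.0022, -0.0003]
[22.9, -0.8, 2.0, 0.0036, -0.0022, -0.0003]
[22.9, -0.8, 2.0, 0.0036, -0.0022, -0.0003]
[[-55.37003923   2.21218681 241.34222196]] [-0.47692347 -0.65982668 -2.06455661]
```

View pics/side8.png

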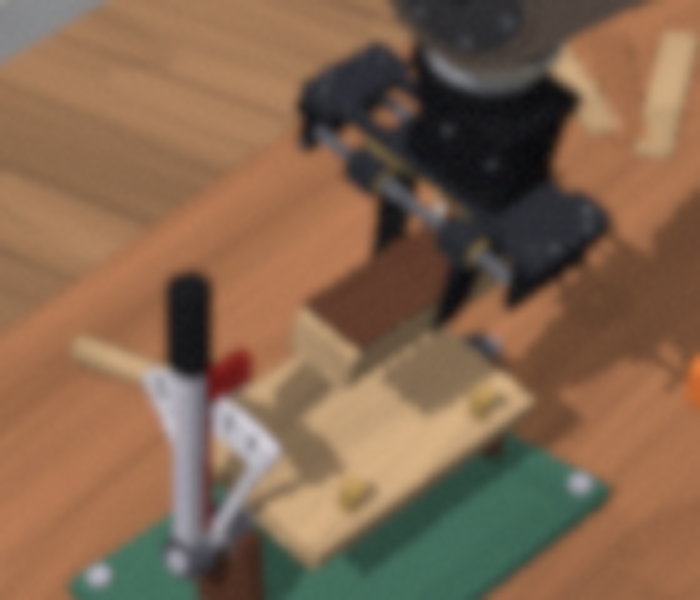

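>>> step_arm:
  rows:
    - [23, -1, 2, 0.004, -0.002, 0]
    - [23, -1, 2, 0.004, -0.002, 0]
    - [23, -1, 2, 0.004, -0.002, 0]
    - [0, 0, 0, 0, 0, 0]

```text
t: 14.4
eef_pos: [568.2, 88.6, 175.7]
tcp_rot: [0.006, 1.298, -0.121]
ft_force: [-0.3, 0.7, -2.6]
opening: 0.472
```

Run:
```python
from h import *
q,N=seatpose(8,8);plan(q,N,vmax=15)
p,M,s=cur();print(tojig(p),s["ft_force"])
```

```text
dist 31.2 tool shift [30.8  4.  -2.8] rotvec [-0.008  0.     0.   ] n 3
[10.3, 1.3, -0.9, -0.0026, 0.0002, 0.0002]
[10.3, 1.3, -0.9, -0.0026, 0.0002, 0.0002]
[10.3, 1.3, -0.9, -0.0026, 0.0002, 0.0002]
[[-30.24114558  -4.0206526  175.73037641]] [-0.32749773  0.67376324 -2.57384091]
```

>>> step_arm:
  rows:
    - [10, 1.3, -0.9, -0.0026, 0, 0]
    - [10, 1.3, -0.9, -0.0026, 0, 0]
    - [10, 1.3, -0.9, -0.0026, 0, 0]
    - [0, 0, 0, 0, 0, 0]

```text
t: 14.9
eef_pos: [574.6, 91.6, 146.1]
tcp_rot: [-0.001, 1.296, -0.121]
ft_force: [0.5, -0.5, -1.7]
opening: 0.474
```

Run:
```python
from h import *
q,N=seatpose(0,5);plan(q,N,vmax=15)
p,M,s=cur();print(tojig(p),s["ft_force"])
im=env.read_camera("side");np.save("pics/s9.npy",im);crop(im,180,170,280,260,7,"side9.png")
```

```text
dist 9.4 tool shift [ 8.7  0.3 -3.6] rotvec [-0.     0.003  0.   ] n 1
[8.7, 0.3, -3.6, -0.0004, 0.0026, 0.0004]
[[-24.19041342  -0.3098876  146.14448701]] [ 0.47198104 -0.54169532 -1.65939256]
```

View pics/side9.png

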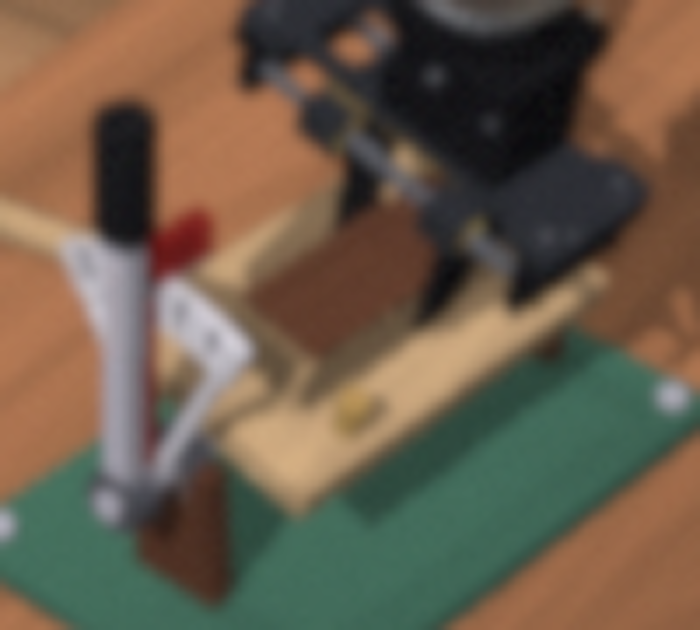

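>>> step_arm:
  rows:
    - [2.5, 0, -1, 0, 0.001, 0]
    - [2, 0, -1, 0, 0.001, 0]
    - [1.5, 0, 0, 0, 0, 0]
    - [0, 0, 0, 0, 0, 0]

```text
t: 15.45
eef_pos: [574.6, 91.7, 140.6]
tcp_rot: [0.0, 1.297, -0.12]
ft_force: [0.5, -0.0, -1.2]
opening: 0.469
```

Run:
```python
from h import *
q,N=seatpose(0,5);plan(q,N,vmax=15)
p,M,s=cur();print(tojig(p),s["ft_force"],M.T@s["ft_force"],s["moment"])
```

```text
dist 3.9 tool shift [ 3.3  0.2 -2.1] rotvec [-0.     0.002  0.   ] n 1
[3.3, 0.2, -2.1, -0.0003, 0.0021, 0.0]
[[-24.25885389  -0.17426302 140.57477506]] [ 0.47661953 -0.01630894 -1.18658574] [1.27091031 0.0407272  0.13618427] [ 0.04372471  0.1746851  -0.00984717]
```

>>> step_arm:
  rows:
    - [1, 0, 0, 0, 0, 0]
    - [1, 0, 0, 0, 0, 0]
    - [0, 0, 0, 0, 0, 0]

```text
t: 15.82
eef_pos: [575.3, 91.6, 138.7]
tcp_rot: [0.0, 1.296, -0.119]
ft_force: [0.2, 0.4, -3.1]
opening: 0.474
```

Run:
```python
from h import *
q,N=seatpose(0,5);plan(q,N,vmax=15)
p,M,s=cur();print(tojig(p),s["ft_force"],M.T@s["ft_force"],s["moment"])
```

```text
dist 2.6 tool shift [ 1.3  0.2 -2.2] rotvec [-0.     0.002 -0.   ] n 1
[1.3, 0.2, -2.2, -0.0003, 0.0024, -0.0]
[[-23.59479621  -0.18155663 138.66406077]] [ 0.21464709  0.41023381 -3.13566361] [ 3.0628365   0.43259865 -0.69183988] [-0.00247673  0.15900534  0.01314895]
```

>>> step_arm:
  rows:
    - [0.8, 0, -0.5, 0, 0, 0]
    - [0.6, 0, -0.5, 0, 0, 0]
    - [0, 0, 0, 0, 0, 0]

```text
t: 16.2
eef_pos: [574.6, 91.7, 136.9]
tcp_rot: [0.001, 1.296, -0.119]
ft_force: [0.0, 0.3, -2.1]
opening: 0.472
```

Run:
```python
from h import *
q,N=seatpose(0,5);plan(q,N,vmax=15)
p,M,s=cur();print(tojig(p),s["ft_force"],M.T@s["ft_force"],s["moment"])
im=env.read_camera("side");np.save("pics/s10.npy",im);crop(im,190,190,260,250,10,"side10.png")
```

```text
dist 1.1 tool shift [-0.2  0.2 -1.1] rotvec [-0.     0.002 -0.   ] n 1
[-0.2, 0.2, -1.1, -0.0004, 0.0024, -0.0]
[[-24.23043201  -0.19087136 136.93932919]] [ 0.03965249  0.25936701 -2.13663533] [ 2.05898675  0.26195254 -0.57097156] [ 0.02129272  0.15653666 -0.05002773]
```

View pics/side10.png

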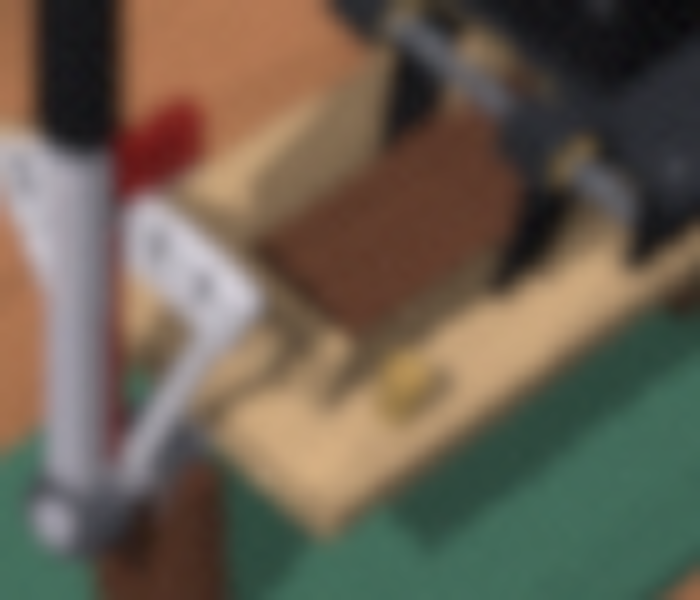

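>>> step_arm:
  rows:
    - [0.8, 0, 0, 0, 0, 0]
    - [0, 0, 0, 0, 0, 0]

```text
t: 16.5
eef_pos: [574.8, 91.7, 136.7]
tcp_rot: [0.001, 1.296, -0.119]
ft_force: [-0.8, -0.3, -1.3]
opening: 0.474
```

>>> step_arm:
  rows:
    - [0.8, 0, 0, 0, 0, 0]
    - [0, 0, 0, 0, 0, 0]

```text
t: 16.75
eef_pos: [574.8, 91.7, 136.7]
tcp_rot: [0.001, 1.295, -0.119]
ft_force: [-0.1, -0.7, -2.5]
opening: 0.472
```

Run:
```python
from h import *
q,N=seatpose(0,5);plan(q,N,vmax=15)
p,M,s=cur();print(tojig(p),s["ft_force"],M.T@s["ft_force"],s["moment"])
```

```text
dist 1.3 tool shift [-0.4  0.1 -1.2] rotvec [-0.     0.003 -0.   ] n 1
[-0.4, 0.1, -1.2, -0.0003, 0.0035, -0.0001]
[[-2.40539259e+01 -1.23247567e-01  1.36709471e+02]] [-0.0731686  -0.67034185 -2.52678376] [ 2.43342188 -0.67481732 -0.68002024] [-0.03186022  0.12515957 -0.01969963]
```

>>> step_arm:
  rows:
    - [1.2, 0, 0, 0, 0, 0]
    - [1.0, 0, 0, 0, 0, 0]
    - [0, 0, 0, 0, 0, 0]

```text
t: 17.12
eef_pos: [574.9, 91.8, 136.7]
tcp_rot: [0.001, 1.294, -0.119]
ft_force: [0.6, -0.1, -1.3]
opening: 0.468
```

Run:
```python
from h import *
q,N=seatpose(0,5);plan(q,N,vmax=15)
p,M,s=cur();print(tojig(p),s["ft_force"],M.T@s["ft_force"],s["moment"])
```

```text
dist 1.4 tool shift [-0.5  0.1 -1.3] rotvec [-0.001  0.005 -0.   ] n 1
[-0.5, 0.1, -1.3, -0.0005, 0.0049, -0.0002]
[[-2.39904556e+01 -9.68236261e-02  1.36683671e+02]] [ 0.64670579 -0.14012867 -1.30467437] [ 1.4350494  -0.06219483  0.2771365 ] [0.03530713 0.16483948 0.05684519]
```

>>> step_arm:
  rows:
    - [-0.3, 0, -2, 0, 0, 0]
    - [0, 0, -2, 0, 0, 0]

```text
t: 17.38
eef_pos: [570.9, 92.2, 135.4]
tcp_rot: [0.001, 1.294, -0.119]
ft_force: [0.3, -0.1, -1.6]
opening: 0.475
```

Run:
```python
from h import *
q,N=seatpose(0,0);plan(q,N,vmax=15)
p,M,s=cur();print(tojig(p),M.T@s["ft_force"],s["moment"])
im=env.read_camera("side");np.save("pics/s11.npy",im);crop(im,190,190,260,250,10,"side11.png")
```

```text
dist 2.2 tool shift [-0.7  0.1 -2.1] rotvec [-0.001  0.005 -0.   ] n 1
[-0.7, 0.1, -2.1, -0.0005, 0.0046, -0.0002]
[[-2.79692700e+01 -9.22380320e-02  1.35397961e+02]] [ 1.59841985 -0.0735288  -0.15066868] [-0.09516474  0.08023574 -0.02233203]
```

View pics/side11.png

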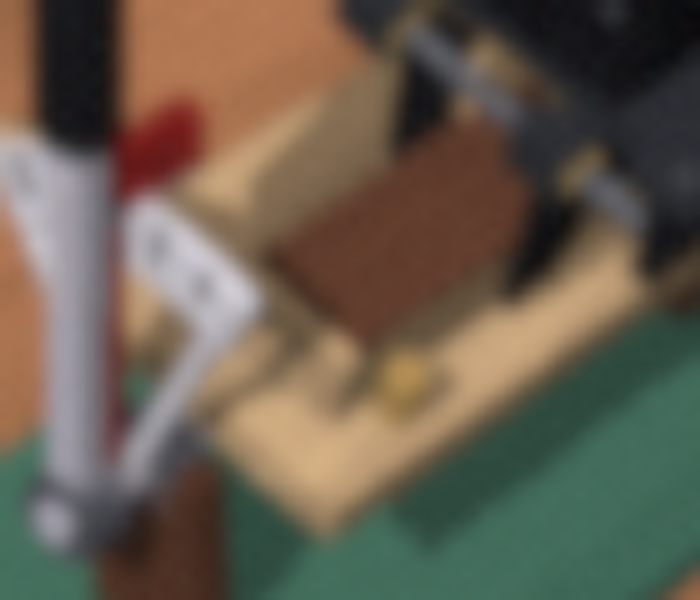

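>>> step_arm:
  rows:
    - [0, 0, -1.2, 0, 0, 0]

```text
t: 17.55
eef_pos: [570.2, 92.4, 135.2]
tcp_rot: [0.002, 1.293, -0.118]
ft_force: [4.9, -2.0, 0.1]
opening: 0.472
```

>>> step_arm:
  rows:
    - [0, 0, -1.2, 0, 0, 0]

```text
t: 17.68
eef_pos: [570.1, 92.4, 135.3]
tcp_rot: [0.002, 1.29, -0.117]
ft_force: [6.5, -3.0, -2.4]
opening: 0.47
```

>>> step_arm:
  rows:
    - [0, 0, -1.2, 0, 0, 0]

```text
t: 17.8
eef_pos: [570.0, 92.4, 135.4]
tcp_rot: [0.003, 1.287, -0.116]
ft_force: [5.0, -1.7, -1.8]
opening: 0.474
```

Run:
```python
from h import *
q,N=seatpose(0,0);plan(q,N,vmax=15)
p,M,s=cur();print(tojig(p),M.T@s["ft_force"],s["moment"])
```

```text
dist 1.3 tool shift [-0.4  0.  -1.2] rotvec [ 0.001  0.011 -0.001] n 1
[-0.4, 0.0, -1.2, 0.0006, 0.0114, -0.0011]
[[-2.88984321e+01 -2.41107430e-02  1.35368379e+02]] [ 3.2023649  -1.06259538  4.49055213] [-0.53000778 -0.85669194  0.06982414]
```

>>> step_arm:
  rows:
    - [0, 0, 0, 0, 0, 0]
    - [0, 0, 0, 0, 0, 0]
    - [0, 0, 0, 0, 0, 0]
  grip: 60

```text
t: 18.18
eef_pos: [569.6, 92.5, 135.3]
tcp_rot: [0.003, 1.288, -0.116]
ft_force: [0.6, 0.3, 0.3]
opening: 0.626
```

Run:
```python
from h import *
q,N=seatpose(0,0);plan(q,N,vmax=15)
p,M,s=cur();print(tojig(p),M.T@s["ft_force"],s["moment"])
im=env.read_camera("side");np.save("pics/s12.npy",im);crop(im,190,190,260,250,10,"side12.png")
im=env.read_camera("top");np.save("pics/t12.npy",im);crop(im,175,150,275,230,8,"top12.png")
```

```text
dist 0.9 tool shift [-0.4  0.  -0.8] rotvec [ 0.     0.011 -0.001] n 1
[-0.4, 0.0, -0.8, 0.0001, 0.0106, -0.001]
[[-2.92711267e+01 -8.91527621e-03  1.35309518e+02]] [-0.07555688  0.36026827  0.65011229] [0.06847399 0.08091134 0.01786287]
```

View pics/side12.png

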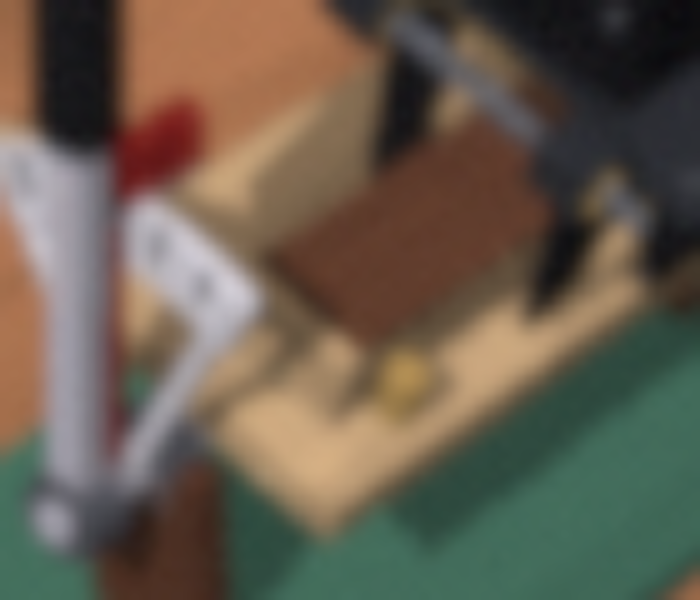

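View pics/top12.png

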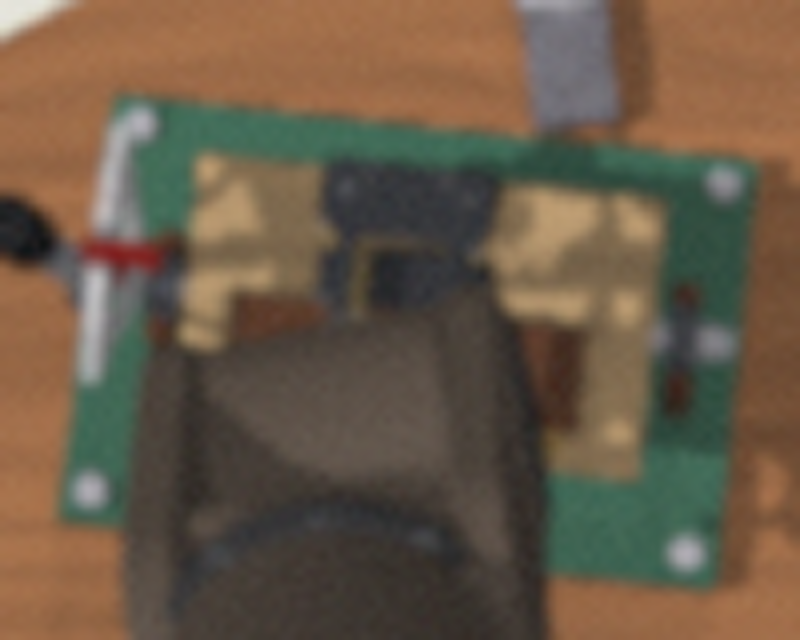

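>>> step_arm:
  rows:
    - [-8, 0, 0, 0, 0, 0]
    - [-10, 0, 0, 0, 0, 0]
    - [-12, 0, 0, 0, 0, 0]
    - [-15, 0, 0, 0, 0, 0]
    - [-25, 0, 0, 0, 0, 0]
    - [-40, 0, 0, 0, 0, 0]
    - [-50, 0, 0, 0, 0, 0]
    - [-50, 0, 0, 0, 0, 0]

```text
t: 19.27
eef_pos: [507.5, 99.5, 345.6]
tcp_rot: [0.003, 1.291, -0.116]
ft_force: [0.7, 0.1, 0.9]
opening: 0.633
```

>>> step_arm:
  rows:
    - [-20, -50, 0, 0, 0, 0]
    - [-20, -50, 0, 0, 0, 0]
    - [0, -55, 0, 0, 0, 0]
    - [0, -55, 0, 0, 0, 0]
    - [0, -55, 0, 0, 0, 0]
    - [0, -55, 0, 0, 0, 0]
    - [0, 0, 0, 0, 0, 0]

```text
t: 20.15
eef_pos: [453.9, -223.4, 396.9]
tcp_rot: [-0.002, 1.274, -0.114]
ft_force: [0.0, 1.0, 1.1]
opening: 0.633
```

Run:
```python
from h import *
im=env.read_camera("side");np.save("pics/s13.npy",im);crop(im,165,165,285,260,6,"side13.png")
im=env.read_camera("top");np.save("pics/t13.npy",im);crop(im,165,145,285,235,6,"top13.png")
```

```text
(no output)
```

View pics/side13.png

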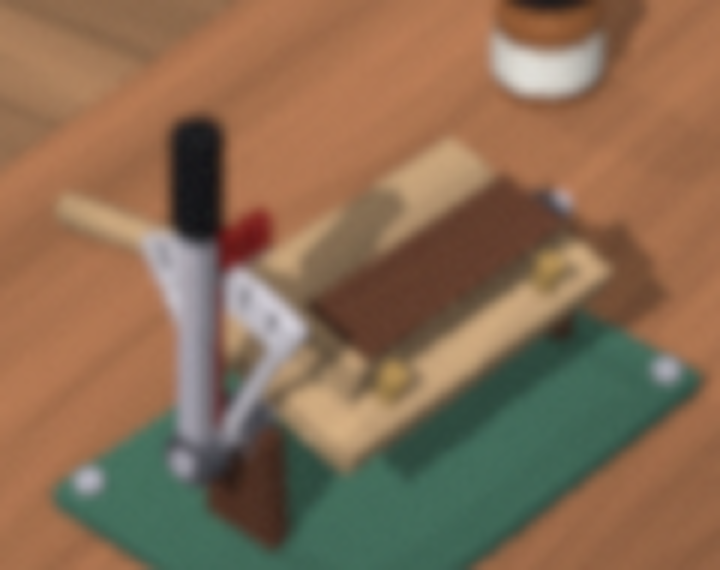

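View pics/top13.png

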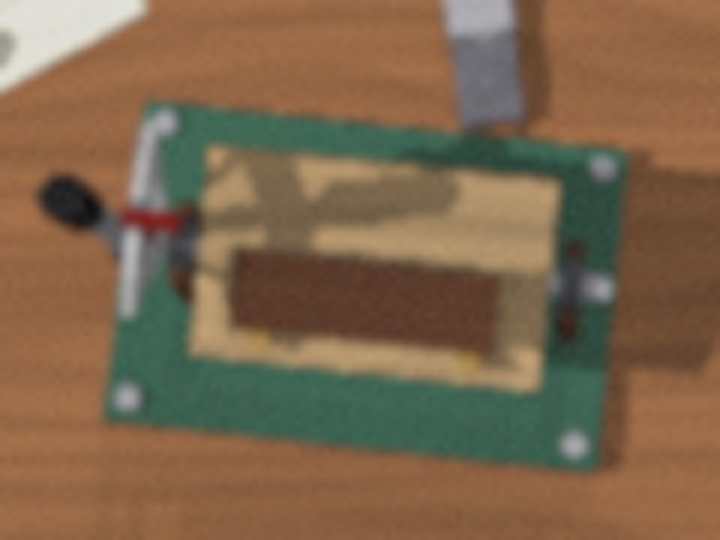

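Run:
```python
from h import *
o6=[164.6,144.6];th=.265
T=JR@np.array([[np.cos(th),0,-np.sin(th)],[0,1,0],[np.sin(th),0,np.cos(th)]])
piv=fromjig([0,0,85])[0]
def tab(n,uv,h): return ((onplane(n,uv,piv+T[:,2]*h,T[:,2])-piv)@T).round(1)
A=tab("top",np.array([(233,250),(500,274),(496,351),(229,327)])/6+o6,61);print("strip top",A,A.mean(0))
A2=tab("side",np.array([(310,303),(500,175),(572,222),(377,355)])/6+[164.6,164.6],61);print("strip side",A2,A2.mean(0))
print("pegs top",tab("top",np.array([(259,340),(471,359)])/6+o6,45))
print("pegs side",tab("side",np.array([(394,368),(551,262)])/6+[164.6,164.6],45))
# lever/flag
print("lever side",[x.round(3) for x in jplane("side",np.array([(196,125),(198,230),(197,178)])/6+164.6,145)])
p,e=tri(np.array((71,201))/6+o6,np.array((197,178))/6+164.6);J=tojig(p)[0];print(J,e,.2-np.arctan2(J[0],J[2]-85))
J=tojig(onz("top",np.array([(152,219)])/6+o6,213));print("flag top",J,.2-np.arctan2(J[:,0],128))
# table corners
for v in (.25,.275,.3): pass
a=np.load("pics/side4.npy").astype(int);b=np.load("pics/s13.npy").astype(int)
print("side diff in lever region",abs(a-b)[185:240,188:202].mean())
# flag shift before/after
for n,f in(("side0",1),("side4",1),("s13",1),("top0",0),("t13",0)):
    im=np.load(f"pics/{n}.npy");h=cv2.cvtColor(im,cv2.COLOR_RGB2HSV).astype(int)
    m=((h[...,0]<7)|(h[...,0]>173))&(h[...,1]>165)&(h[...,2]>70)
    x0,y0,x1,y1=(203,195,215,212) if f else (184,175,198,188)
    v,u=np.nonzero(m[y0:y1,x0:x1]);print(n,u.mean()+x0,v.mean()+y0,len(u))
print(env.state()["t"])
```

```text
strip top [[  5.2  76.1  61. ]
 [  6.9 -72.7  61. ]
 [-36.1 -74.7  61. ]
 [-37.8  74.5  61. ]] [-15.45   0.8   61.  ]
strip side [[  7.6  74.9  61. ]
 [  7.9 -68.6  61. ]
 [-38.4 -74.4  61. ]
 [-36.7  72.7  61. ]] [-14.9    1.15  61.  ]
pegs top [[-45.5  59.1  45. ]
 [-44.  -60.7  45. ]]
pegs side [[-40.3  60.1  45. ]
 [-42.7 -57.7  45. ]]
lever side [array([[-12.298, 145.   , 290.985],
       [ -8.654, 145.   , 230.241],
       [-10.477, 145.   , 260.736]]), array([206.351, 145.499, 176.048]), array([0.26, 0.26, 0.26])]
[-13.34980474 146.0072327  262.25079897] 2.4761692381763316 0.27517398056496767
flag top [[-10.47153758 111.4188397  213.        ]] [0.28162711]
side diff in lever region 0.8264069264069264
side0 206.0 203.41860465116278 43
side4 205.8684210526316 203.8421052631579 38
s13 205.9268292682927 203.58536585365854 41
top0 190.6 181.4 15
t13 190.92857142857142 181.42857142857142 14
20.25
```

Run:
```python
from cell import env
print(env.job_done())
```

```text
the job is handed in; nothing more can be done
None
```

I gripped the lever handle and swung it to the flag. Then I picked up the wooden blank, lowered it onto the tilted table, slid it against the pegs at about 5–7 N, released it and backed away. The job was handed in at t ≈ 20 s with no verdict reported.

| Last check | Result |
|---|---|
| Lever against flag | Lever reads 0.26 rad from the side view alone and 0.275 rad from both views. The flag reads about 0.28 rad, so the gap is 0.005–0.02 rad against 0.06 allowed. |
| Flag | Its pixel position stayed within about half a pixel of the start (1–2 mm). |
| Blank, up and down the slope | Its middle is within 1 mm of the place where it touches the pegs, in both views. |
| Blank, along the table | About 1 mm off centre. |
| Blank, square and flat | It looks square to the pegs and flat. I did not measure the gap between blank and table. |
| Bystanders | The jar and brush looked unmoved wherever they were in view. I did not measure the bystanders' final positions; I planned the path to stay clear of all four. |

- **Base and table out of line:** measured from its corners and screws, the green base is centred about 11 mm to the +y side of the table and pivot. Both cameras agreed on this, so I worked from the table, flag and lever.
- **Differences between the two views:** the two lever readings differ by about 0.015 rad, and the peg positions differ by 2–5 mm. All of these are within tolerance.

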